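# Sort the jaw work onto its case plates

### The arm

A 7-joint arm with a two-finger parallel gripper is mounted at the origin on a cart in front of the work surface, level with it; the furniture and walls round the work are solid. World frame = base frame: x ahead of the robot, y to its left, z up, the work surface at z = 0. Lengths are in m, angles in degrees, forces in N, time in s.
With the tool pointing down it reaches from about 0.425 to 0.875 m from the base axis. Payload 4.7 kg.
Tool frame: the origin (TCP) lies at the very end of the fingers, on their centre line; the grasp point (between the pads) lies 19 mm behind it (env.grip_point_offset is the distance from the TCP to the grasp point, in m); z points along the fingers, y is the line along which they close (so a half turn about z gives the same grasp; the last joint's range is limited). The gripper opens to 87 mm and grips with 3 to 60 N. Pads are 19 mm wide; open, the fingers measure 117 mm over their backs; the gripper's body (75 mm by 190 mm) begins 51 mm behind the grasp point.
Start: joints at [-68.176, 18.392, -4.016, 83.108, 1.295, 78.541, -3.26], TCP at [0.233, 0.607, 0.223] pointing down, gripper open.
Joint ranges: [-163.93, 163.93], [-17.29, 119.83], [-79.2, 71.16], [3.27, 140.29], [-89.18, 269.18], [5.43, 117.66], [-154.24, 154.24]. Speed limits (degrees/s): [147.25, 147.25, 180, 180, 180, 180, 180].

### API

Orientations are given as [roll, pitch, yaw] about the fixed x, y, z axes, in that order (R = Rz(yaw) Ry(pitch) Rx(roll)).
In Python, from cell import env gives the robot as it stands.
- The arm moves only by the tool jog_arm, never from a script. Its argument "motion" is a list of rows, each an object of numbers: "x", "y", "z": the shift along the tool's x, y, z in cm; "ax", "ay", "az": the turn, a rotation vector about the tool's x, y, z in degrees. In form: [{"x": .., "y": .., "z": .., "ax": .., "ay": .., "az": ..}, ...]. A call has exactly 5 rows; each row shifts and turns the commanded pose from where the row before left it, along the tool's axes as they then stand; what a row does not reach is not made up. A row lasts 1/10 s, in which the tool goes at most 50 mm and 8.59 degrees, less where a joint would pass 70% of its speed; a pose out of reach is approached as far as the arm can. A call is refused whole if a number of a shift passes 5 or a number of a turn 8.59, either way. A call with a gripper value outside its range is refused whole. "claw" is the gripper command: -1 is shut, 1 is fully open, values between are in proportion, set as the call begins (left out, the last holds). The fingers move at their own pace and stop on an object; "squeeze" is the grip in N (left out, the last holds). Time passes only in rows, so rows that do not move let the fingers close, or fill a call up. It gives the time, the measured TCP pose, the force, the opening and the grip force at its end, in the units of the state.
- env.get_obs(): the state, without advancing time (a new reading comes with each control period).
- env.read_camera(name): name is "scene" or "top" or "wrist"; returns the picture (420x560x3 uint8, red, green, blue); there is no depth.
- env.camera_params(name): a dict with "fx", "fy", "cx", "cy" (pixels), "extrinsics" (4x4, takes a point from world to camera coordinates). Camera axes: x right, y up, looking along -z (the intrinsics and any distortion apply to the point x, -y, -z); pixel columns grow to the right and rows downward; lengths in m; the calibration is good to about 2 mm. The wrist camera is an equidistant fisheye: a pixel r from the principal point sees the ray r / f radians off the axis. A picture is of the moment at which its call begins: read the wrist's pose just before it. camera_params takes no time and is no camera call; for the wrist camera it gives the pose at the moment of the call.
- env.sign_off(): hands the job in; it is judged then, once.
The state is a dict: "time_s": time; "qpos": joint angles; "joint_velocities": joint speeds; "effort": joint torques, N m; "tool_pos": TCP position; "tool_rot": TCP orientation; "force": force on the tool from outside, world axes, zero at the start; "wrist_torque": the same for the moment, N m; "grip_width": finger opening in m; "grasp_force": force on a finger pad.
Only numpy, scipy, OpenCV 4.12 (cv2) and the standard library are available. Lean on these libraries where they do the work, as an engineer would, in place of code of your own. Each camera call takes 0.05 s, during which the arm holds its last target. There are 200 camera calls.

### The job

Sort the four jaw pieces with teeth onto their case plates: the big buff model goes on the blue plate, the orange-topped model on the yellow plate, the pale green model on the white plate and the denture with the red gum on the red plate. Set each one upright in the middle of its plate, any way round, and put it down gently without dropping it. Leave the little plaster cone where it is, and carry the work clear of the pot of pencils.

Things in the scene. Friction and masses are not known exactly. Their poses are not given: they have to be found in the camera images.
- buff_model: Large plaster jaw model, uniformly buff (beige), with a row of teeth on a stepped base; 65 x 77 mm in plan and 55 mm high overall, the largest of the jaw models. Its base, the lowest 17 mm, is 60 to 63 mm wide along its own x and 76 mm along y; above that it narrows to 56 mm and its sides lean in, so grip the base, low down, across x, or it slips. About 0.18 kg. Origin: centre of its underside, z up.
- orange_model: Smaller plaster jaw model with an orange-tan upper part carrying teeth, on a whitish base; 55 x 64 mm in plan, 49 mm high overall. Base 53 mm wide along its own x (from -25 to +28 mm) and 64 mm along y, up to 13 mm; above that 44 x 55 mm up to 30 mm. Grip low, across x. About 0.18 kg. Origin: centre of its underside, z up.
- green_model: Plaster jaw cast with teeth, pale grey-green all over, no separate base; 57 x 71 mm in plan, 49 mm high overall. Solid to grip up to 37 mm, 48 to 53 mm wide along its own x (-25 to +28 mm) and 70 mm along y. Grip across x. About 0.17 kg. Origin: centre of its underside, z up.
- denture: Denture with red-pink gum and white teeth on a low blue-grey base; 54 x 62 mm in plan, 30 mm high overall, but firm to grip only in its lowest 17 mm: 46 to 50 mm wide along its own x (-23 to +27 mm), 60 mm along y. Grip it low, across x. About 0.045 kg. Origin: centre of its underside, z up.
- plaster_cone: Bystander: small whitish plaster cone, 26 mm across at the foot, 22 mm high, no teeth; leave it alone. Origin: centre of its underside, z up.
- pen_pot (a point): Fixed obstacle: dark green pot full of pencils, 75 mm across and 90 mm high, standing on the bench between the jaw pieces and the plates; the pencils lean out to about 45 mm from its axis and reach 175 mm above the bench. This point: centre of its foot, on the bench. Lift things over it or pass in front of it.
- plate_blue: Flat blue plastic case plate fixed to the bench, 110 x 110 mm, 6 mm thick, no rim, with a small flush steel ticket clip at its near edge and four dark dots at its corners. Origin: centre of its underside (on the bench), z up; its top is 6 mm above that; its x and y run along its edges.
- plate_red: Flat red plastic case plate fixed to the bench, 110 x 110 mm, 6 mm thick, no rim, with a small flush steel ticket clip at its near edge and four dark dots at its corners. Origin: centre of its underside (on the bench), z up; its top is 6 mm above that; its x and y run along its edges.
- plate_yellow: Flat yellow plastic case plate fixed to the bench, 110 x 110 mm, 6 mm thick, no rim, with a small flush steel ticket clip at its near edge and four dark dots at its corners. Origin: centre of its underside (on the bench), z up; its top is 6 mm above that; its x and y run along its edges.
- plate_white: Flat white plastic case plate fixed to the bench, 110 x 110 mm, 6 mm thick, no rim, with a small flush steel ticket clip at its near edge and four dark dots at its corners. Origin: centre of its underside (on the bench), z up; its top is 6 mm above that; its x and y run along its edges.
Things that resemble listed ones, but are neither listed nor needed, are in the scene too. What is shaped like the denture but purple is not meant. Leave any purple look-alike of the orange_model alone.

How it is judged (in metres and radians):
At the end, for the whole second after the job is handed in: Each of the four pieces stands upright (0.1 rad), released and at rest on its own plate (buff on blue, orange on yellow, green on white, denture on red), its origin within 15 mm of the plate's centre; plaster cone moved less than 30 mm (horizontal distance between buff_model and plate_blue below 0.015 m and z of buff_model in the frame of plate_blue between 0.003 and 0.01 m and angle between each of buff_model, orange_model, green_model, denture's own z axis and vertical below 0.1 rad and contact force between each of buff_model, orange_model, green_model, denture and the fingers below 0.1 N and linear speed of each of buff_model, orange_model, green_model, denture below 0.02 m/s and angular speed of each of buff_model, orange_model, green_model, denture below 0.2 rad/s and horizontal distance between orange_model and plate_yellow below 0.015 m and z of orange_model in the frame of plate_yellow between 0.003 and 0.01 m and horizontal distance between green_model and plate_white below 0.015 m and z of green_model in the frame of plate_white between 0.003 and 0.01 m and horizontal distance between denture and plate_red below 0.015 m and z of denture in the frame of plate_red between 0.003 and 0.01 m and distance of plaster_cone from where it was at the start of the episode below 0.03 m); the robot touches nothing.
It fails at once if a jaw piece is dropped or flung (faster than 0.7 m/s out of the fingers) ((linear speed of buff_model above 0.7 m/s and contact force between buff_model and the fingers below 0.1 N) or (linear speed of orange_model above 0.7 m/s and contact force between orange_model and the fingers below 0.1 N) or (linear speed of green_model above 0.7 m/s and contact force between green_model and the fingers below 0.1 N) or (linear speed of denture above 0.7 m/s and contact force between denture and the fingers below 0.1 N)).
It fails at once if the plaster cone is moved more than 30 mm (distance of plaster_cone from where it was at the start of the episode above 0.03 m).
It also fails if it takes over 131 s, if anything falls off the work surface, if the arm or the gripper's body presses on something with over 40 N, if the wrist force passes 120 N, or if a joint passes its speed limit or range.

## Working session

There is one attempt and no reset: what is moved stays moved. The work goes in short steps, Python scripts to look and compute and a tool call to move; the robot and the scene stay as the last step left them, time stands still between calls to the robot, and variables do not carry over. Pictures are saved under pics/ and viewed, at most 14 in all, crops included, and the job is handed in when it is done.

Besides the shell and the picture viewer there is one more tool, called after "Request:" as name(argument=value, ...) on one line, values as JSON. jog_arm: Moves the arm, as the interface text tells. Its arguments: {"type":"object","properties":{"motion":{"type":"array"},"claw":{"type":"number"},"squeeze":{"type":"number"}},"required":["motion"]}

```bash
mkdir -p pics; ls
python3 - <<'E'
from cell import env
import cv2
o=env.get_obs();print(o)
for n in ["scene","top"]:
    cv2.imwrite(f"pics/{n}0.png",env.read_camera(n)[:,:,::-1]);p=env.camera_params(n);print(n,p)
E
```

```text
pics
{'time_s': 0.0, 'qpos': array([-68.17625434,  18.43810653,  -4.01364189,  83.17400412,
         1.29666695,  78.53910833,  -3.25913458]), 'joint_velocities': array([-0.0055264 ,  0.05793655, -0.11811985, -0.01005919,  0.05861938,
       -0.06205678, -0.05703248]), 'effort': array([ 8.68834468e-05, -4.91286564e+01, -4.04148744e-01, -3.12525237e+01,
       -6.40314817e-02,  4.34589351e-02,  1.79501649e-04]), 'tool_pos': array([0.2329915 , 0.6062342 , 0.22147992]), 'tool_rot': array([-1.79894105e+02,  7.86074439e-03,  1.58985396e+02]), 'force': array([ 0.13766173,  0.16768538, -0.11407653]), 'wrist_torque': array([ 0.00802588, -0.04056832,  0.02422355]), 'grasp_force': 0.0, 'grip_width': 0.08692619992974084}
scene {'fx': 472.03079355519543, 'fy': 472.03079355519543, 'cx': 274.36788976635927, 'cy': 224.14064341259493, 'extrinsics': array([[ 0.90708553, -0.42090678, -0.00577224, -0.52285906],
       [ 0.23894146,  0.50355054,  0.83026733, -0.13562025],
       [-0.34655854, -0.75450271,  0.55733549, -1.10178686],
       [ 0.        ,  0.        ,  0.        ,  1.        ]])}
top {'fx': 396.95688972949904, 'fy': 396.95688972949904, 'cx': 283.1457433599458, 'cy': 203.59234260848692, 'extrinsics': array([[ 1.00533733e-02, -9.99948713e-01, -1.22537539e-03,
        -3.22839091e-02],
       [ 9.88290998e-01,  9.74957164e-03,  1.52269000e-01,
        -5.69717442e-01],
       [-1.52249243e-01, -2.74184456e-03,  9.88338328e-01,
        -1.25182230e+00],
       [ 0.00000000e+00,  0.00000000e+00,  0.00000000e+00,
         1.00000000e+00]])}
```

View pics/scene0.png

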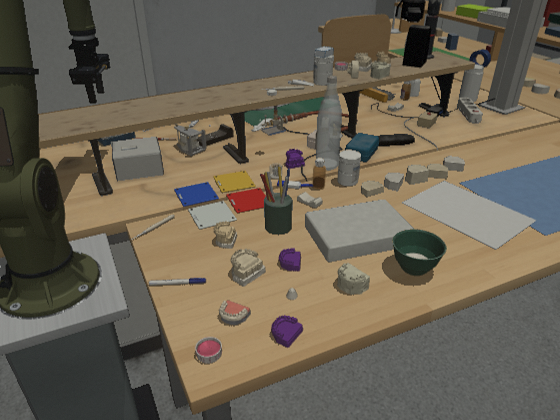

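View pics/top0.png

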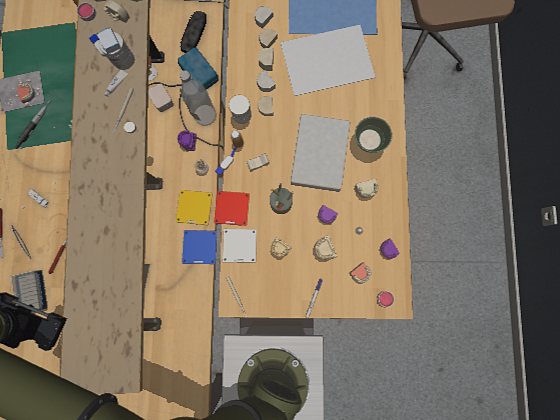

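The scene view shows the plates at about (195,193), (236,181), (250,200) and (212,214), and the pot at (278,213). The pieces are at (226,233), (247,263), (352,277) and the denture at (235,312). A shelf stands between the start pose and the work, so I'll zoom in and work out its height.

```bash
cat > h.py <<'E'
from cell import env
import numpy as np, cv2
def ray(n,u,v,P=None):
    p=P or env.camera_params(n);E=p["extrinsics"];R=E[:3,:3];c=-R.T@E[:3,3]
    a=(u-p["cx"])/p["fx"];b=(v-p["cy"])/p["fy"]
    if n=="wrist":
        r=np.hypot(a,b);s=np.sin(r)/max(r,1e-9);d=np.array([a*s,-b*s,-np.cos(r)])
    else: d=np.array([a,-b,-1.])
    return c,R.T@d
def onz(n,u,v,z=0,P=None):
    c,d=ray(n,u,v,P);return c+d*(z-c[2])/d[2]
def tri(u1,v1,u2,v2,n1="scene",n2="top"):
    c,d=ray(n1,u1,v1);e,f=ray(n2,u2,v2)
    t=np.linalg.lstsq(np.c_[d,-f],e-c,rcond=None)[0]
    p,q=c+d*t[0],e+f*t[1];return (p+q)/2,np.linalg.norm(p-q)
E
python3 - <<'E'
from h import *
np.set_printoptions(precision=3,suppress=True)
s=cv2.imread("pics/scene0.png");t=cv2.imread("pics/top0.png")
a=cv2.resize(s[180:350,160:400],None,fx=3.3,fy=3.3,interpolation=cv2.INTER_CUBIC)
cv2.imwrite("pics/cs.png",a)
cv2.imwrite("pics/ct.png",cv2.resize(t[140:320,150:420],None,fx=2.9,fy=2.9,interpolation=cv2.INTER_CUBIC))
hsv=cv2.cvtColor(t,cv2.COLOR_BGR2HSV)
for k,(u,v) in dict(yellow=(194,208),red=(232,208),blue=(199,247),white=(239,246),pot=(281,205),A=(280,248),B=(324,247),green=(367,189),dent=(361,272),cone=(359,230)).items():
    print(k,onz("top",u,v,0.006),onz("top",u,v,0.03))
# bottle cap shelf right edge guess: shelf near leg at scene (240,140)/top(152,183)
print("shelf leg tops",tri(233,112,147,183),tri(348,92,147,55), tri(95,146,147,325))
E
```

```text
yellow [0.558 0.272 0.006] [0.555 0.267 0.03 ]
red [0.559 0.145 0.006] [0.556 0.142 0.03 ]
blue [0.428 0.25  0.006] [0.427 0.245 0.03 ]
white [0.433 0.118 0.006] [0.431 0.115 0.03 ]
pot [ 0.571 -0.019  0.006] [ 0.567 -0.02   0.03 ]
A [ 0.427 -0.018  0.006] [ 0.426 -0.018  0.03 ]
B [ 0.432 -0.163  0.006] [ 0.431 -0.16   0.03 ]
green [ 0.628 -0.309  0.006] [ 0.624 -0.304  0.03 ]
dent [ 0.352 -0.283  0.006] [ 0.352 -0.279  0.03 ]
cone [ 0.489 -0.28   0.006] [ 0.487 -0.275  0.03 ]
shelf leg tops (array([0.605, 0.37 , 0.189]), np.float64(0.001551967828236562)) (array([1.026, 0.393, 0.181]), np.float64(0.033149344952919456)) (array([0.19 , 0.357, 0.16 ]), np.float64(0.019827139720283417))
```

View pics/cs.png

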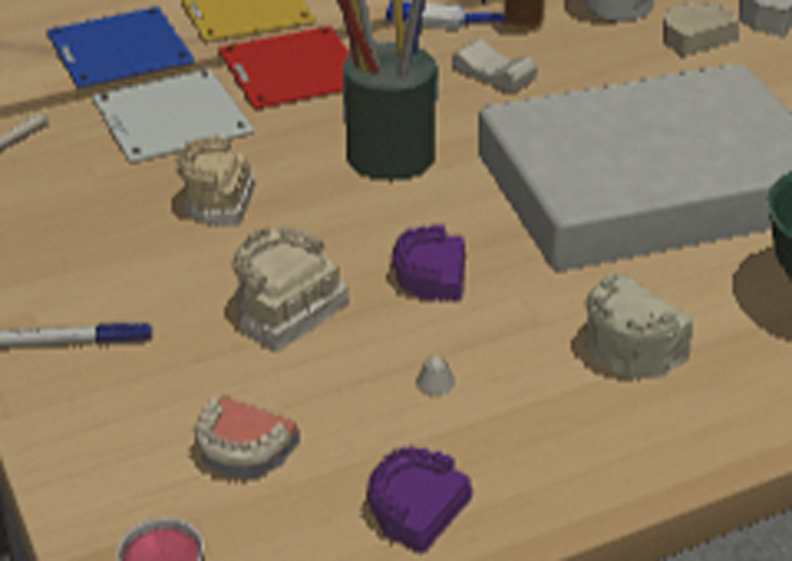

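View pics/ct.png

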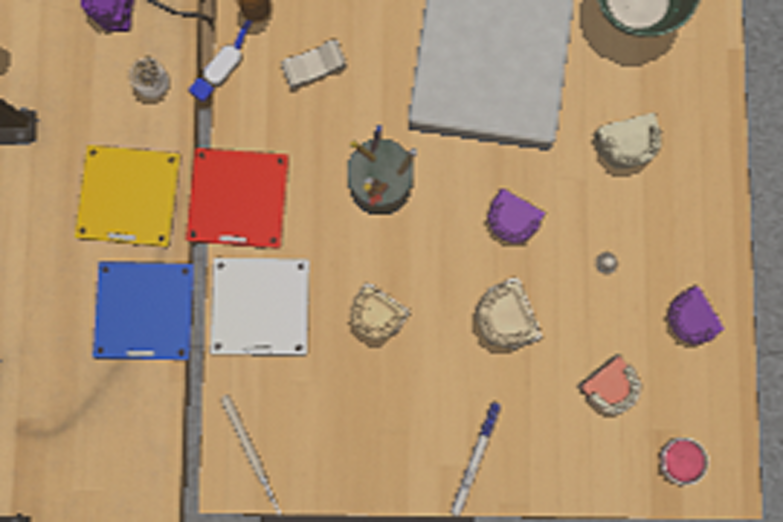

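The crops show, in full-image pixels:
- **Orange model:** small, on a white base, at scene (226,233) and top (280,248).
- **Buff model:** top (324,247).
- **Green model:** top (367,188).
- **Denture:** top (361,272).
- **Cone:** top (359,230).
- **Purple decoys:** top (327,214) and (389,248).

The shelf top is at about z 0.19 for y > 0.36. I'll rise, turn, and move over the pieces for a wrist view.

Request:
jog_arm(motion=[{"z": -3, "az": 8.5}, {"z": -3, "az": 8.5}, {"z": -3, "az": 8.5}, {"z": -3, "az": 8.5}, {"z": -2, "az": 8.5}], claw=1)

```text
$.motion[0]: bad value
```

Request:
jog_arm(motion=[{"az": 8.5}, {"az": 8.5}, {"az": 8.5}, {"az": 1}, {}])

```text
$.motion[0]: bad value
```

Request:
jog_arm(motion=[{"x": 0, "y": 0, "z": -3, "ax": 0, "ay": 0, "az": 8.5}, {"x": 0, "y": 0, "z": -3, "ax": 0, "ay": 0, "az": 8.5}, {"x": 0, "y": 0, "z": -3, "ax": 0, "ay": 0, "az": 8.5}, {"x": 0, "y": 0, "z": -3, "ax": 0, "ay": 0, "az": 8.5}, {"x": 0, "y": 0, "z": -2, "ax": 0, "ay": 0, "az": 8.5}], claw=1)

```text
time_s: 0.6
tool_pos: [0.2332, 0.607, 0.3647]
tool_rot: [179.9, -0.1, 116.1]
force: [-0.1, 0.4, 0.1]
grip_width: 0.087
grasp_force: 0.0
```

Request:
jog_arm(motion=[{"x": 0, "y": 0, "z": 0, "ax": 0, "ay": 0, "az": 8.5}, {"x": 0, "y": 0, "z": 0, "ax": 0, "ay": 0, "az": 8.5}, {"x": 0, "y": 0, "z": 0, "ax": 0, "ay": 0, "az": 8.5}, {"x": 0, "y": 0, "z": 0, "ax": 0, "ay": 0, "az": 1}, {"x": 0, "y": 0, "z": 0, "ax": 0, "ay": 0, "az": 0}])

```text
time_s: 1.1
tool_pos: [0.233, 0.6067, 0.3621]
tool_rot: [-180.0, 0.0, 90.2]
force: [-0.3, -0.4, -0.7]
grip_width: 0.0867
grasp_force: 0.0
```

Now tool x = +y and tool y = +x. I'm heading for about (0.45, -0.14, 0.36).

Request:
jog_arm(motion=[{"x": -3, "y": 4, "z": 0, "ax": 0, "ay": 0, "az": 0}, {"x": -3, "y": 4, "z": 0, "ax": 0, "ay": 0, "az": 0}, {"x": -3, "y": 4, "z": 0, "ax": 0, "ay": 0, "az": 0}, {"x": -3, "y": 4, "z": 0, "ax": 0, "ay": 0, "az": 0}, {"x": -3, "y": 4, "z": 0, "ax": 0, "ay": 0, "az": 0}])

```text
time_s: 1.6
tool_pos: [0.4344, 0.4553, 0.3627]
tool_rot: [180.0, -0.0, 90.2]
force: [0.1, -0.0, 0.4]
grip_width: 0.087
grasp_force: 0.0
```

Request:
jog_arm(motion=[{"x": -4.5, "y": 0.4, "z": 0, "ax": 0, "ay": 0, "az": 0}, {"x": -4.5, "y": 0.4, "z": 0, "ax": 0, "ay": 0, "az": 0}, {"x": -4.5, "y": 0.4, "z": 0, "ax": 0, "ay": 0, "az": 0}, {"x": -4.5, "y": 0.4, "z": 0, "ax": 0, "ay": 0, "az": 0}, {"x": -4.5, "y": 0.4, "z": 0, "ax": 0, "ay": 0, "az": 0}])

```text
time_s: 2.1
tool_pos: [0.4529, 0.2297, 0.3625]
tool_rot: [180.0, -0.0, 90.2]
force: [0.6, -0.4, 0.3]
grip_width: 0.0874
grasp_force: 0.0
```

Request:
jog_arm(motion=[{"x": -4.5, "y": 0, "z": 0, "ax": 0, "ay": 0, "az": 0}, {"x": -4.5, "y": 0, "z": 0, "ax": 0, "ay": 0, "az": 0}, {"x": -4.5, "y": 0, "z": 0, "ax": 0, "ay": 0, "az": 0}, {"x": -4.5, "y": 0, "z": 0, "ax": 0, "ay": 0, "az": 0}, {"x": -4.5, "y": 0, "z": 0, "ax": 0, "ay": 0, "az": 0}])

```text
time_s: 2.6
tool_pos: [0.4526, 0.0048, 0.3627]
tool_rot: [180.0, -0.0, 90.2]
force: [0.8, 0.4, 0.4]
grip_width: 0.0869
grasp_force: 0.0
```

Request:
jog_arm(motion=[{"x": -4.5, "y": 0, "z": 0, "ax": 0, "ay": 0, "az": 0}, {"x": -4.5, "y": 0, "z": 0, "ax": 0, "ay": 0, "az": 0}, {"x": -4, "y": 0, "z": 0, "ax": 0, "ay": 0, "az": 0}, {"x": -1.5, "y": 0, "z": 0, "ax": 0, "ay": 0, "az": 0}, {"x": 0, "y": 0, "z": 0, "ax": 0, "ay": 0, "az": 0}])

```text
time_s: 3.1
tool_pos: [0.4523, -0.1413, 0.3628]
tool_rot: [180.0, -0.0, 89.8]
force: [0.4, 0.1, 0.4]
grip_width: 0.0868
grasp_force: 0.0
```

Run:
```python
from h import *
np.set_printoptions(precision=4,suppress=True)
o=env.get_obs();print(o['tool_pos'],o['tool_rot'],o['qpos'])
P=env.camera_params("wrist");im=env.read_camera("wrist")
import pickle;pickle.dump(P,open("pics/w1.pkl","wb"))
cv2.imwrite("pics/w1.png",im[:,:,::-1]);print(P)
```

```text
[ 0.4523 -0.1413  0.3628] [179.96    -0.0037  89.7859] [-33.7791  -9.1867  42.4198  94.4105   6.1783  92.3449   8.3166]
{'fx': 325.19226210127806, 'fy': 325.19226210127806, 'cx': 280.2173819057448, 'cy': 207.5148769316345, 'extrinsics': array([[ 1.    , -0.0043,  0.0016, -0.4544],
       [ 0.0046,  0.958 , -0.2868,  0.209 ],
       [-0.0003,  0.2868,  0.958 , -0.4847],
       [ 0.    ,  0.    ,  0.    ,  1.    ]])}
```

View pics/w1.png

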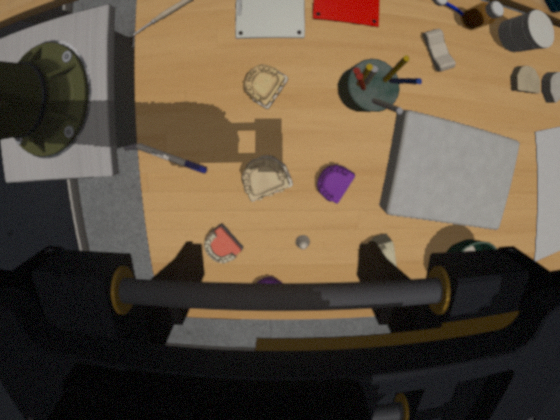

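The wrist view shows orange at (265,85), buff at (265,178), the denture at (222,243) and the cone at (303,241). Green is hidden behind the finger at (383,250). I'll measure the first three by mask and enlarge that region.

Run:
```python
from h import *
import pickle
np.set_printoptions(precision=1,suppress=True)
im=cv2.imread("pics/w1.png");P=pickle.load(open("pics/w1.pkl","rb"))
hsv=cv2.cvtColor(im,cv2.COLOR_BGR2HSV)
for p in [(265,85),(265,178),(228,243),(300,130),(250,100),(235,255)]: print(p,hsv[p[1],p[0]])
# rectified metric view on z=0.01: 0.5mm/px, right=+x, up=+y
xs=np.arange(.29,.56,.0005);ys=np.arange(.03,-.33,-.0005)
X,Y=np.meshgrid(xs,ys);E=P["extrinsics"]
p=np.stack([X,Y,0*X+.01],-1)@E[:3,:3].T+E[:3,3]
x,y,z=p[...,0],-p[...,1],-p[...,2];r=np.hypot(x,y);th=np.arctan2(r,z)
mp=[(P["cx"]+P["fx"]*th*x/r).astype(np.float32),(P["cy"]+P["fy"]*th*y/r).astype(np.float32)]
w=cv2.remap(im,mp[0],mp[1],cv2.INTER_CUBIC)
w=w[:, :]
for k in range(0,540,40): cv2.line(w,(k,0),(k,719),(0,0,0) if k%200==20 else (90,90,90),1)
for k in range(0,720,40): cv2.line(w,(0,k),(539,k),(90,90,90),1)
cv2.imwrite("pics/r1.png",w[:600]);print(w.shape)
```

```text
(265, 85) [ 21  97 184]
(265, 178) [ 18  74 178]
(228, 243) [  6 141 188]
(300, 130) [ 16 122 177]
(250, 100) [ 17 124 165]
(235, 255) [ 11 104 130]
(720, 541, 3)
```

View pics/r1.png

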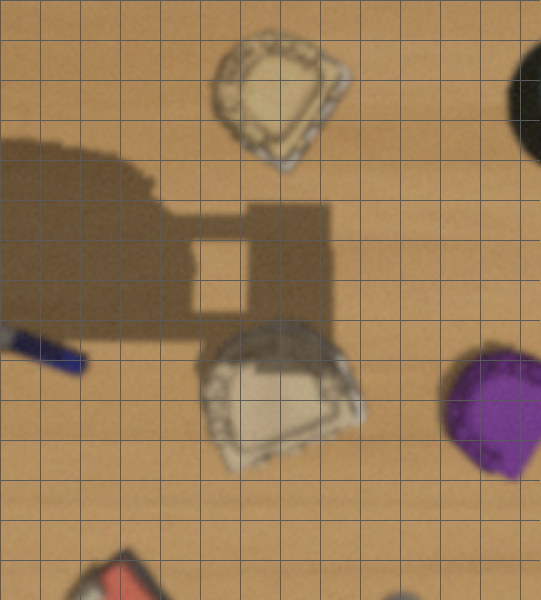

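The rectified view (0.5 mm/px) gives:
- **Orange:** centre about (0.4265, -0.0165), gripper yaw 57°.
- **Buff:** centre about (0.4275, -0.1635), gripper yaw 21°.

Both agree with the top view. I'll refine the plate centres and go for buff first.

Run:
```python
from h import *
np.set_printoptions(precision=4,suppress=True)
t=cv2.imread("pics/top0.png");h=cv2.cvtColor(t,cv2.COLOR_BGR2HSV)
R=dict(yellow=((18,150,80),(32,255,255)),blue=((100,120,60),(125,255,255)),red=((0,190,80),(8,255,255)),white=((0,0,150),(179,50,255)))
for k,(lo,hi) in R.items():
    m=cv2.inRange(h,lo,hi);q=np.zeros_like(m);q[185:270,172:262]=m[185:270,172:262]
    c=max(cv2.findContours(q,0,2)[0],key=cv2.contourArea);r=cv2.minAreaRect(c)
    B=np.array([onz("top",*b,.006) for b in cv2.boxPoints(r)])[:,:2]
    print(k,B.mean(0),np.linalg.norm(B-np.roll(B,1,0),axis=1),np.degrees(np.arctan2(*(B[1]-B[0])[::-1])))
```

```text
yellow [0.5614 0.2742] [0.1091 0.1106 0.1105 0.1104] -3.3888261555989887
blue [0.4282 0.2517] [0.1053 0.1097 0.1053 0.1084] -89.42988042117081
red [0.5677 0.1518] [0.0954 0.0924 0.0964 0.0922] -2.4734112827535717
white [0.4362 0.1181] [0.1054 0.1131 0.1054 0.1118] -89.4302352421721
```

Request:
jog_arm(motion=[{"x": -2.2, "y": -2.5, "z": 2, "ax": 0, "ay": 0, "az": 0}, {"x": 0, "y": 0, "z": 3, "ax": 0, "ay": 0, "az": 8.5}, {"x": 0, "y": 0, "z": 3, "ax": 0, "ay": 0, "az": 8.5}, {"x": 0, "y": 0, "z": 3, "ax": 0, "ay": 0, "az": 8.5}, {"x": 0, "y": 0, "z": 3, "ax": 0, "ay": 0, "az": 8.5}])

```text
time_s: 3.65
tool_pos: [0.4283, -0.1579, 0.2213]
tool_rot: [-180.0, -0.0, 55.9]
force: [0.2, 1.4, -0.0]
grip_width: 0.0868
grasp_force: 0.0
```

Request:
jog_arm(motion=[{"x": 0, "y": 0, "z": 3, "ax": 0, "ay": 0, "az": 8.5}, {"x": 0, "y": 0, "z": 3, "ax": 0, "ay": 0, "az": 8.5}, {"x": 0, "y": 0, "z": 3, "ax": 0, "ay": 0, "az": 8.5}, {"x": 0, "y": 0, "z": 2, "ax": 0, "ay": 0, "az": 8.5}, {"x": 0, "y": 0, "z": 0, "ax": 0, "ay": 0, "az": 1}])

```text
time_s: 4.15
tool_pos: [0.4259, -0.1578, 0.1098]
tool_rot: [-179.8, 0.3, 21.1]
force: [-1.0, 0.4, -0.4]
grip_width: 0.0874
grasp_force: 0.0
```

```bash
cat > look.py <<'E'
# rectified wrist view on plane z around (x0,y0), half size s; 20 mm grid
from h import *
import sys,pickle
def look(name,x0,y0,s=.1,z=.01,P=None,im=None):
    o=env.get_obs();print(o['tool_pos'].round(4),o['tool_rot'].round(1),o['qpos'].round(0))
    P=env.camera_params("wrist");im=env.read_camera("wrist")[:,:,::-1].copy()
    cv2.imwrite(f"pics/{name}_raw.png",im)
    m=s/280
    X,Y=np.meshgrid(x0-s+m*np.arange(561),y0+s-m*np.arange(561));E=P["extrinsics"]
    p=np.stack([X,Y,0*X+z],-1)@E[:3,:3].T+E[:3,3]
    x,y,zz=p[...,0],-p[...,1],-p[...,2];r=np.hypot(x,y);k=P["fx"]*np.arctan2(r,zz)/r
    w=cv2.remap(im,(P["cx"]+k*x).astype(np.float32),(P["cy"]+k*y).astype(np.float32),cv2.INTER_CUBIC)
    for g in np.arange(280%(.02/m),561,.02/m): g=int(g);cv2.line(w,(g,0),(g,560),(90,90,90),1);cv2.line(w,(0,g),(560,g),(90,90,90),1)
    cv2.imwrite(f"pics/{name}.png",w);print("m/px",m)
if __name__=="__main__": look(sys.argv[1],*map(float,sys.argv[2:]))
E
python3 look.py g1 0.4275 -0.1635 0.08
```

```text
[ 0.4259 -0.1578  0.1098] [-179.8    0.3   21.1] [-25.  -1.  42. 119.   1.  63. -52.]
m/px 0.00028571428571428574
```

View pics/g1_raw.png

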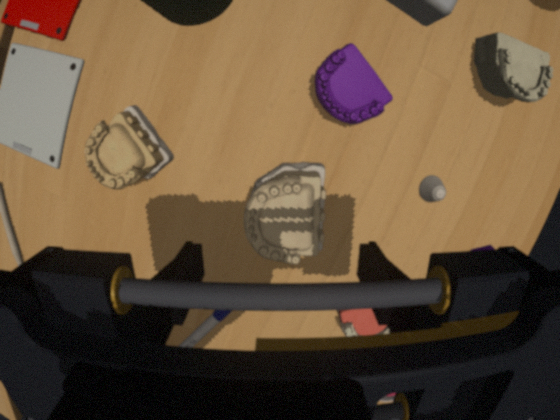

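The buff's flat back edge runs vertically in this picture, from (323,165) to (322,262), so the yaw is right. I'll compute the lateral correction.

Run:
```python
from h import *
np.set_printoptions(precision=4,suppress=True)
P=env.camera_params("wrist");a=np.radians(21.1)
tx=np.array([np.cos(a),np.sin(a)]);ty=np.array([np.sin(a),-np.cos(a)]);T=np.array([.4259,-.1578])
for n,u,v,z in [("BR top",325,163,.012),("BR bot",323,262,.012),("BR mid",325,215,.012),("BL",246,222,.015),("OR a",135,107,.01),("OR b",171,157,.01),("OR left",86,152,.015),("GR c",515,70,.03),("cone",432,190,.01)]:
    p=onz("wrist",u,v,z,P)[:2];print(n,p,"tool x,y",(p-T)@tx,(p-T)@ty)
```

```text
BR top [ 0.477  -0.1793] tool x,y 0.039960464581287075 0.038502224989553364
BR bot [ 0.3947 -0.2133] tool x,y -0.049148439660699955 0.040572279393932396
BR mid [ 0.436  -0.1969] tool x,y -0.004652849036548121 0.04015095894660339
BL [ 0.4069 -0.1363] tool x,y -0.010026462693394732 -0.02689080646611889
OR a [ 0.4665 -0.0114] tool x,y 0.09056824391423803 -0.12199633286690335
OR b [ 0.436  -0.0569] tool x,y 0.04574873523738387 -0.09046597945795463
OR left [0.4146 0.0239] tool x,y 0.054829116559831095 -0.17355518619114632
GR c [ 0.6274 -0.3049] tool x,y 0.13505050881869163 0.20979930695100832
cone [ 0.4926 -0.2804] tool x,y 0.018050250281079695 0.13839291372000356
```

Request:
jog_arm(motion=[{"x": -0.2, "y": 0.6, "z": 1, "ax": 0, "ay": 0, "az": 0}, {"x": 0, "y": 0, "z": 3, "ax": 0, "ay": 0, "az": 0}, {"x": 0, "y": 0, "z": 3, "ax": 0, "ay": 0, "az": 0}, {"x": 0, "y": 0, "z": 2.5, "ax": 0, "ay": 0, "az": 0}, {"x": 0, "y": 0, "z": 0.9, "ax": 0, "ay": 0, "az": 0}])

```text
time_s: 4.7
tool_pos: [0.4275, -0.1664, 0.0072]
tool_rot: [-180.0, 0.1, 21.1]
force: [-0.2, 0.5, 0.1]
grip_width: 0.087
grasp_force: 0.0
```

Request:
jog_arm(motion=[{"x": 0, "y": 0, "z": 0, "ax": 0, "ay": 0, "az": 0}, {"x": 0, "y": 0, "z": 0, "ax": 0, "ay": 0, "az": 0}, {"x": 0, "y": 0, "z": 0, "ax": 0, "ay": 0, "az": 0}, {"x": 0, "y": 0, "z": 0, "ax": 0, "ay": 0, "az": 0}, {"x": 0, "y": 0, "z": 0, "ax": 0, "ay": 0, "az": 0}], claw=-1, squeeze=30)

```text
time_s: 5.2
tool_pos: [0.4291, -0.1661, 0.0096]
tool_rot: [-180.0, -0.1, 21.0]
force: [-0.7, 2.1, 6.6]
grip_width: 0.061
grasp_force: 30.2
```

Request:
jog_arm(motion=[{"x": 0, "y": 0, "z": 0, "ax": 0, "ay": 0, "az": 0}, {"x": 0, "y": 0, "z": 0, "ax": 0, "ay": 0, "az": 0}, {"x": 0, "y": 0, "z": 0.3, "ax": 0, "ay": 0, "az": 0}, {"x": 0, "y": 0, "z": 0, "ax": 0, "ay": 0, "az": 0}, {"x": 0, "y": 0, "z": 0, "ax": 0, "ay": 0, "az": 0}], claw=0.8)

```text
time_s: 5.7
tool_pos: [0.428, -0.1667, 0.0053]
tool_rot: [-180.0, 0.0, 21.0]
force: [-1.1, -0.8, 0.0]
grip_width: 0.0778
grasp_force: 0.0
```

Request:
jog_arm(motion=[{"x": 0, "y": 0, "z": 0.3, "ax": 0, "ay": 0, "az": 0}, {"x": 0, "y": 0, "z": 0, "ax": 0, "ay": 0, "az": 0}, {"x": 0, "y": 0, "z": 0, "ax": 0, "ay": 0, "az": 0}, {"x": 0, "y": 0, "z": 0, "ax": 0, "ay": 0, "az": 0}, {"x": 0, "y": 0, "z": 0, "ax": 0, "ay": 0, "az": 0}], claw=-1, squeeze=30)

```text
time_s: 6.2
tool_pos: [0.428, -0.1665, 0.0024]
tool_rot: [-180.0, 0.0, 21.0]
force: [-0.4, -0.0, -1.6]
grip_width: 0.0615
grasp_force: 29.8
```

Request:
jog_arm(motion=[{"x": 0, "y": 0, "z": -0.5, "ax": 0, "ay": 0, "az": 0}, {"x": 0, "y": 0, "z": -0.5, "ax": 0, "ay": 0, "az": 0}, {"x": 0, "y": 0, "z": -1, "ax": 0, "ay": 0, "az": 0}, {"x": 0, "y": 0, "z": 0, "ax": 0, "ay": 0, "az": 0}, {"x": 0, "y": 0, "z": 0, "ax": 0, "ay": 0, "az": 0}])

```text
time_s: 6.7
tool_pos: [0.4288, -0.1665, 0.0231]
tool_rot: [180.0, -0.1, 21.0]
force: [-1.2, 0.2, -2.0]
grip_width: 0.0619
grasp_force: 29.8
```

It's held: 62 mm wide and about 2 N. Lifting, turning to yaw 90 and carrying it over to blue.

Request:
jog_arm(motion=[{"x": 0, "y": 0, "z": -3, "ax": 0, "ay": 0, "az": 0}, {"x": 0, "y": 0, "z": -3.5, "ax": 0, "ay": 0, "az": -8.5}, {"x": 0, "y": 0, "z": -3.5, "ax": 0, "ay": 0, "az": -8.5}, {"x": 0, "y": 0, "z": -3.5, "ax": 0, "ay": 0, "az": -8.5}, {"x": 0, "y": 0, "z": -3.5, "ax": 0, "ay": 0, "az": -8.5}])

```text
time_s: 7.2
tool_pos: [0.4277, -0.1666, 0.1937]
tool_rot: [-180.0, -0.0, 55.3]
force: [0.7, 0.6, -1.4]
grip_width: 0.0621
grasp_force: 29.8
```

Request:
jog_arm(motion=[{"x": 0, "y": 0, "z": -3, "ax": 0, "ay": 0, "az": -8.5}, {"x": 0, "y": 0, "z": -1, "ax": 0, "ay": 0, "az": -8.5}, {"x": 0, "y": 0, "z": 0, "ax": 0, "ay": 0, "az": -8.5}, {"x": 0, "y": 0, "z": 0, "ax": 0, "ay": 0, "az": -8.5}, {"x": 0, "y": 0, "z": 0, "ax": 0, "ay": 0, "az": -1}])

```text
time_s: 7.7
tool_pos: [0.428, -0.1665, 0.2323]
tool_rot: [-180.0, -0.0, 90.1]
force: [-0.1, 0.4, -1.1]
grip_width: 0.0619
grasp_force: 29.8
```

Request:
jog_arm(motion=[{"x": 3, "y": 0, "z": 0, "ax": 0, "ay": 0, "az": 0}, {"x": 4, "y": 0, "z": 0, "ax": 0, "ay": 0, "az": 0}, {"x": 4, "y": 0, "z": 0, "ax": 0, "ay": 0, "az": 0}, {"x": 4, "y": 0, "z": 0, "ax": 0, "ay": 0, "az": 0}, {"x": 4, "y": 0, "z": 0, "ax": 0, "ay": 0, "az": 0}])

```text
time_s: 8.2
tool_pos: [0.4278, 0.0249, 0.2323]
tool_rot: [-180.0, -0.0, 89.8]
force: [1.3, -0.4, -1.1]
grip_width: 0.0615
grasp_force: 29.8
```

Request:
jog_arm(motion=[{"x": 4, "y": 0, "z": 0, "ax": 0, "ay": 0, "az": 0}, {"x": 4, "y": 0, "z": 0, "ax": 0, "ay": 0, "az": 0}, {"x": 4, "y": 0, "z": 0, "ax": 0, "ay": 0, "az": 0}, {"x": 2, "y": 0, "z": 0, "ax": 0, "ay": 0, "az": 0}, {"x": 0, "y": 0, "z": 0, "ax": 0, "ay": 0, "az": 0}])

```text
time_s: 8.7
tool_pos: [0.4273, 0.1668, 0.2318]
tool_rot: [-179.9, 0.0, 90.2]
force: [0.2, -0.0, -1.7]
grip_width: 0.0619
grasp_force: 29.8
```

```bash
python3 look.py p1 0.5 0.14 0.2 0.006
```

```text
[0.4273 0.1668 0.2318] [-179.9    0.    90.2] [-44.  -6.  18. 109.   2.  77. -26.]
m/px 0.0007142857142857143
```

View pics/p1_raw.png

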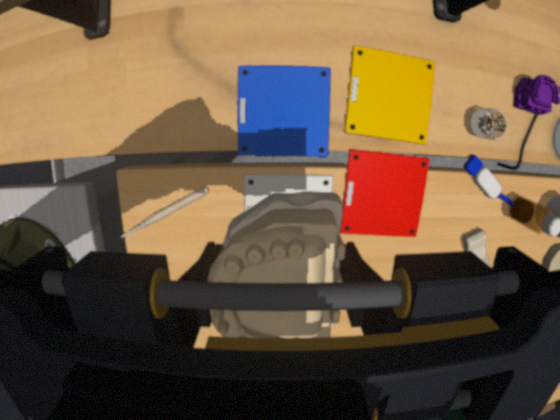

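The blue plate is at (284,110), yellow at (390,95) and red at (385,194). Buff is held square.

Run:
```python
from h import *
np.set_printoptions(precision=4,suppress=True)
t=cv2.imread("pics/p1_raw.png");h=cv2.cvtColor(t,cv2.COLOR_BGR2HSV);P=env.camera_params("wrist")
R=dict(yellow=((18,170,80),(32,255,255),340,40,440,148),blue=((100,120,60),(125,255,255),230,60,335,160),red=((0,190,80),(8,255,255),335,145,435,240))
for k,(lo,hi,a,b,c,d) in R.items():
    m=cv2.inRange(h,lo,hi);q=np.zeros_like(m);q[b:d,a:c]=m[b:d,a:c]
    ct=max(cv2.findContours(q,0,2)[0],key=cv2.contourArea)
    W=np.array([onz("wrist",*p[0],.006,P)[:2] for p in ct]).astype(np.float32)
    print(k,cv2.minAreaRect(W))
```

```text
yellow ((0.5641658902168274, 0.2688840627670288), (0.1092296913266182, 0.10916855931282043), 84.92803955078125)
blue ((0.4323893189430237, 0.24504874646663666), (0.10724803060293198, 0.10724280029535294), 88.9869613647461)
red ((0.5626004338264465, 0.1423782855272293), (0.10796850919723511, 0.10947002470493317), 85.95285034179688)
```

Request:
jog_arm(motion=[{"x": 3, "y": 0.3, "z": 0, "ax": 0, "ay": 0, "az": 0}, {"x": 3, "y": 0, "z": 2, "ax": 0, "ay": 0, "az": 0}, {"x": 2.2, "y": 0, "z": 4, "ax": 0, "ay": 0, "az": 0}, {"x": 0, "y": 0, "z": 4, "ax": 0, "ay": 0, "az": 0}, {"x": 0, "y": 0, "z": 4, "ax": 0, "ay": 0, "az": 0}])

```text
time_s: 9.25
tool_pos: [0.4317, 0.2445, 0.0912]
tool_rot: [180.0, 0.0, 89.8]
force: [1.1, 0.7, -1.9]
grip_width: 0.062
grasp_force: 29.8
```

Request:
jog_arm(motion=[{"x": 0, "y": 0, "z": 3, "ax": 0, "ay": 0, "az": 0}, {"x": 0, "y": 0, "z": 2, "ax": 0, "ay": 0, "az": 0}, {"x": 0, "y": 0, "z": 1, "ax": 0, "ay": 0, "az": 0}, {"x": 0, "y": 0, "z": 0.5, "ax": 0, "ay": 0, "az": 0}, {"x": 0, "y": 0, "z": 0, "ax": 0, "ay": 0, "az": 0}])

```text
time_s: 9.75
tool_pos: [0.4318, 0.2449, 0.0278]
tool_rot: [180.0, 0.0, 89.9]
force: [-0.3, 0.3, -1.7]
grip_width: 0.0617
grasp_force: 29.8
```

Request:
jog_arm(motion=[{"x": 0.2, "y": 0, "z": 0.7, "ax": 0, "ay": 0, "az": 0}, {"x": 0, "y": 0, "z": 0.6, "ax": 0, "ay": 0, "az": 0}, {"x": 0, "y": 0, "z": 0.4, "ax": 0, "ay": 0, "az": 0}, {"x": 0, "y": 0, "z": 0.2, "ax": 0, "ay": 0, "az": 0}, {"x": 0, "y": 0, "z": 0.1, "ax": 0, "ay": 0, "az": 0}])

```text
time_s: 10.25
tool_pos: [0.4312, 0.2473, 0.0082]
tool_rot: [-180.0, 0.0, 90.0]
force: [-5.8, -3.6, 12.9]
grip_width: 0.0619
grasp_force: 30.3
```

Request:
jog_arm(motion=[{"x": 0, "y": 0, "z": -0.1, "ax": 0, "ay": 0, "az": 0}, {"x": 0, "y": 0, "z": 0, "ax": 0, "ay": 0, "az": 0}, {"x": 0, "y": 0, "z": 0, "ax": 0, "ay": 0, "az": 0}, {"x": 0, "y": 0, "z": 0, "ax": 0, "ay": 0, "az": 0}, {"x": 0, "y": 0, "z": 0, "ax": 0, "ay": 0, "az": 0}], claw=1)

```text
time_s: 10.75
tool_pos: [0.4314, 0.2474, 0.0085]
tool_rot: [180.0, -0.0, 90.0]
force: [-0.3, -0.0, 0.6]
grip_width: 0.0856
grasp_force: 0.0
```

Request:
jog_arm(motion=[{"x": 0, "y": 0, "z": -2, "ax": 0, "ay": 0, "az": 0}, {"x": 0, "y": 0, "z": -4, "ax": 0, "ay": 0, "az": 0}, {"x": 0, "y": 0, "z": -5, "ax": 0, "ay": 0, "az": 0}, {"x": 0, "y": 0, "z": -5, "ax": 0, "ay": 0, "az": 0}, {"x": 0, "y": 0, "z": -4, "ax": 0, "ay": 0, "az": 0}])

```text
time_s: 11.25
tool_pos: [0.4318, 0.2476, 0.2117]
tool_rot: [179.9, -0.1, 90.0]
force: [-0.0, 0.2, -0.6]
grip_width: 0.0871
grasp_force: 0.0
```

Buff is down. Orange next, at (0.4275, -0.018), yaw 56.5°, biased a little away from the pot.

Request:
jog_arm(motion=[{"x": -4.4, "y": -0.1, "z": 0, "ax": 0, "ay": 0, "az": 0}, {"x": -4.4, "y": -0.1, "z": 0, "ax": 0, "ay": 0, "az": 0}, {"x": -4.4, "y": -0.1, "z": 0, "ax": 0, "ay": 0, "az": 0}, {"x": -4.4, "y": -0.1, "z": 0, "ax": 0, "ay": 0, "az": 0}, {"x": -4.4, "y": -0.2, "z": 0, "ax": 0, "ay": 0, "az": 0}])

```text
time_s: 11.75
tool_pos: [0.425, 0.0257, 0.2086]
tool_rot: [180.0, -0.0, 90.0]
force: [1.6, 0.7, -0.0]
grip_width: 0.0875
grasp_force: 0.0
```

Request:
jog_arm(motion=[{"x": -4.4, "y": -0.1, "z": 0, "ax": 0, "ay": 0, "az": 8.4}, {"x": 0, "y": 0, "z": 3, "ax": 0, "ay": 0, "az": 8.4}, {"x": 0, "y": 0, "z": 3, "ax": 0, "ay": 0, "az": 8.4}, {"x": 0, "y": 0, "z": 3, "ax": 0, "ay": 0, "az": 8.3}, {"x": 0, "y": 0, "z": 0, "ax": 0, "ay": 0, "az": 0}])

```text
time_s: 12.25
tool_pos: [0.421, -0.0171, 0.1153]
tool_rot: [-179.7, 0.3, 56.4]
force: [-0.4, -0.2, 0.2]
grip_width: 0.0867
grasp_force: 0.0
```

```bash
python3 look.py o1 0.4275 -0.018 0.08
```

```text
[ 0.421  -0.0171  0.1153] [-179.7    0.3   56.4] [-32.  -6.  29. 122.   3.  64. -38.]
m/px 0.00028571428571428574
```

View pics/o1_raw.png

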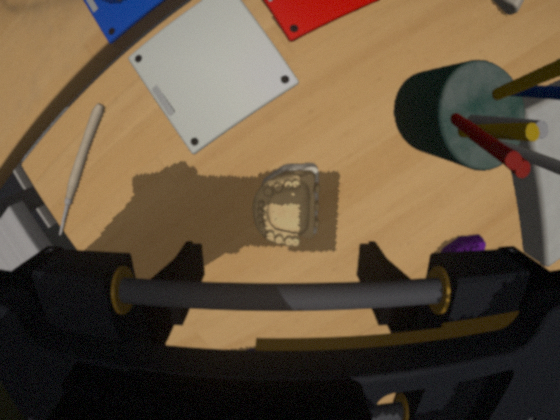

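Orange's flat edge runs vertically at column 318, rows 165 to 245, so the yaw is right. The red pencil leans to (520,165), so I'll check the clearance and the centring.

Run:
```python
from h import *
np.set_printoptions(precision=4,suppress=True)
P=env.camera_params("wrist");a=np.radians(56.4)
tx=np.array([np.cos(a),np.sin(a)]);ty=np.array([np.sin(a),-np.cos(a)]);T=np.array([.421,-.0171])
for n,u,v,z in [("R top",320,165,.012),("R bot",317,247,.012),("Lft",254,210,.015),("red tip",520,170,.165),("red tip lo",520,170,.13),("potrim left",425,100,.09),("Wc1",137,58,.006),("Wc2",285,79,.006),("Wc3",195,142,.006)]:
    p=onz("wrist",u,v,z,P)[:2];print(n,p,"tool",(p-T)@tx,(p-T)@ty)
```

```text
R top [ 0.4708 -0.0062] tool 0.03663592251716585 0.035389910814940376
R bot [ 0.4298 -0.0681] tool -0.03755472555252382 0.03554464589762034
Lft [ 0.4032 -0.0076] tool -0.001960861735369686 -0.02004669801171972
red tip [ 0.5449 -0.0236] tool 0.06312639485185229 0.10682107879207361
red tip lo [ 0.5686 -0.0457] tool 0.057908913038181485 0.13876275353316758
potrim left [0.5473 0.0094] tool 0.09194047807068548 0.09055025589883306
Wc1 [0.3921 0.1635] tool 0.1343875513524803 -0.12403010727685274
Wc2 [0.4857 0.0697] tool 0.10815803944986249 0.0058633461042018
Wc3 [0.3929 0.0689] tool 0.05604099578009209 -0.07099258383792423
```

Request:
jog_arm(motion=[{"x": 0, "y": 0.5, "z": 1.4, "ax": 0, "ay": 0, "az": 0}, {"x": 0, "y": 0, "z": 3, "ax": 0, "ay": 0, "az": 0}, {"x": 0, "y": 0, "z": 3, "ax": 0, "ay": 0, "az": 0}, {"x": 0, "y": 0, "z": 2.8, "ax": 0, "ay": 0, "az": 0}, {"x": 0, "y": 0, "z": 1, "ax": 0, "ay": 0, "az": 0}])

```text
time_s: 12.8
tool_pos: [0.4282, -0.0191, 0.006]
tool_rot: [-179.9, 0.1, 56.7]
force: [0.2, -1.1, 0.5]
grip_width: 0.0872
grasp_force: 0.0
```

Request:
jog_arm(motion=[{"x": 0, "y": 0, "z": 0, "ax": 0, "ay": 0, "az": 0}, {"x": 0, "y": 0, "z": 0, "ax": 0, "ay": 0, "az": 0}, {"x": 0, "y": 0, "z": 0, "ax": 0, "ay": 0, "az": 0}, {"x": 0, "y": 0, "z": 0, "ax": 0, "ay": 0, "az": 0}, {"x": 0, "y": 0, "z": 0, "ax": 0, "ay": 0, "az": 0}], claw=0.8)

```text
time_s: 13.3
tool_pos: [0.4291, -0.0192, 0.0073]
tool_rot: [179.9, -0.1, 56.5]
force: [0.1, 0.5, -0.7]
grip_width: 0.0783
grasp_force: 0.0
```

Request:
jog_arm(motion=[{"x": 0, "y": 0, "z": 0.4, "ax": 0, "ay": 0, "az": 0}, {"x": 0, "y": 0, "z": 0, "ax": 0, "ay": 0, "az": 0}, {"x": 0, "y": 0, "z": 0, "ax": 0, "ay": 0, "az": 0}, {"x": 0, "y": 0, "z": 0, "ax": 0, "ay": 0, "az": 0}, {"x": 0, "y": 0, "z": 0, "ax": 0, "ay": 0, "az": 0}], claw=-1, squeeze=30)

```text
time_s: 13.8
tool_pos: [0.4283, -0.0194, 0.0025]
tool_rot: [-180.0, 0.0, 56.5]
force: [-0.0, 0.1, -1.4]
grip_width: 0.0502
grasp_force: 29.7
```

Request:
jog_arm(motion=[{"x": 0, "y": 0, "z": 0, "ax": 0, "ay": 0, "az": 0}, {"x": 0, "y": 0, "z": 0, "ax": 0, "ay": 0, "az": 0}, {"x": 0, "y": 0, "z": -0.5, "ax": 0, "ay": 0, "az": 0}, {"x": 0, "y": 0, "z": -1.5, "ax": 0, "ay": 0, "az": 0}, {"x": 0, "y": 0, "z": 0, "ax": 0, "ay": 0, "az": 0}])

```text
time_s: 14.3
tool_pos: [0.43, -0.0193, 0.0241]
tool_rot: [179.9, -0.1, 56.5]
force: [-0.4, 0.4, -0.9]
grip_width: 0.0503
grasp_force: 29.7
```

Held: 50 mm wide. Carrying it to yellow.

Request:
jog_arm(motion=[{"x": 0, "y": 0, "z": -4, "ax": 0, "ay": 0, "az": 0}, {"x": 0, "y": 0, "z": -4.5, "ax": 0, "ay": 0, "az": -8.4}, {"x": 0, "y": 0, "z": -4.5, "ax": 0, "ay": 0, "az": -8.4}, {"x": 0, "y": 0, "z": -4.5, "ax": 0, "ay": 0, "az": -8.4}, {"x": 0, "y": 0, "z": -3, "ax": 0, "ay": 0, "az": -8.3}])

```text
time_s: 14.8
tool_pos: [0.4294, -0.0193, 0.2306]
tool_rot: [179.8, -0.1, 90.3]
force: [0.8, -0.4, -2.0]
grip_width: 0.0501
grasp_force: 29.6
```

Request:
jog_arm(motion=[{"x": 3, "y": 1, "z": 0, "ax": 0, "ay": 0, "az": 0}, {"x": 4, "y": 1.5, "z": 0, "ax": 0, "ay": 0, "az": 0}, {"x": 4, "y": 1.5, "z": 0, "ax": 0, "ay": 0, "az": 0}, {"x": 4, "y": 2, "z": 0, "ax": 0, "ay": 0, "az": 0}, {"x": 4, "y": 2, "z": 0, "ax": 0, "ay": 0, "az": 0}])

```text
time_s: 15.3
tool_pos: [0.5089, 0.1724, 0.2271]
tool_rot: [-180.0, -0.0, 90.0]
force: [0.2, -0.2, -1.0]
grip_width: 0.0498
grasp_force: 29.7
```

Request:
jog_arm(motion=[{"x": 4, "y": 2, "z": 0, "ax": 0, "ay": 0, "az": 0}, {"x": 4, "y": 2, "z": 0, "ax": 0, "ay": 0, "az": 0}, {"x": 2.3, "y": 1.3, "z": 0, "ax": 0, "ay": 0, "az": 0}, {"x": 0, "y": 0, "z": 0, "ax": 0, "ay": 0, "az": 0}, {"x": 0, "y": 0, "z": 0, "ax": 0, "ay": 0, "az": 0}])

```text
time_s: 15.8
tool_pos: [0.5612, 0.2735, 0.2263]
tool_rot: [-179.9, 0.1, 90.0]
force: [0.5, -2.0, -1.0]
grip_width: 0.0505
grasp_force: 29.6
```

Request:
jog_arm(motion=[{"x": 0, "y": 0.1, "z": 3, "ax": 0, "ay": 0, "az": 0}, {"x": 0, "y": 0, "z": 4, "ax": 0, "ay": 0, "az": 0}, {"x": 0, "y": 0, "z": 4, "ax": 0, "ay": 0, "az": 0}, {"x": 0, "y": 0, "z": 4, "ax": 0, "ay": 0, "az": 0}, {"x": 0, "y": 0, "z": 2, "ax": 0, "ay": 0, "az": 0}])

```text
time_s: 16.3
tool_pos: [0.5601, 0.2705, 0.054]
tool_rot: [-179.7, 0.2, 89.9]
force: [-1.0, 0.2, -2.2]
grip_width: 0.0505
grasp_force: 29.6
```

Request:
jog_arm(motion=[{"x": 0, "y": 0, "z": 1, "ax": 0, "ay": 0, "az": 0}, {"x": 0, "y": 0, "z": 1, "ax": 0, "ay": 0, "az": 0}, {"x": 0, "y": 0, "z": 0.5, "ax": 0, "ay": 0, "az": 0}, {"x": 0, "y": 0, "z": 0.5, "ax": 0, "ay": 0, "az": 0}, {"x": 0, "y": 0, "z": 0, "ax": 0, "ay": 0, "az": 0}])

```text
time_s: 16.8
tool_pos: [0.5627, 0.2737, 0.0278]
tool_rot: [180.0, -0.0, 90.0]
force: [-0.9, -1.4, -1.7]
grip_width: 0.0499
grasp_force: 29.6
```

Request:
jog_arm(motion=[{"x": 0, "y": 0, "z": 0.7, "ax": 0, "ay": 0, "az": 0}, {"x": 0, "y": 0, "z": 0.6, "ax": 0, "ay": 0, "az": 0}, {"x": 0, "y": 0, "z": 0.4, "ax": 0, "ay": 0, "az": 0}, {"x": 0, "y": 0, "z": 0.15, "ax": 0, "ay": 0, "az": 0}, {"x": 0, "y": 0, "z": 0.1, "ax": 0, "ay": 0, "az": 0}])

```text
time_s: 17.3
tool_pos: [0.562, 0.2734, 0.0084]
tool_rot: [-179.9, 0.0, 90.0]
force: [-4.1, -2.2, 8.2]
grip_width: 0.0501
grasp_force: 30.3
```

Request:
jog_arm(motion=[{"x": 0, "y": 0, "z": -0.1, "ax": 0, "ay": 0, "az": 0}, {"x": 0, "y": 0, "z": 0, "ax": 0, "ay": 0, "az": 0}, {"x": 0, "y": 0, "z": 0, "ax": 0, "ay": 0, "az": 0}, {"x": 0, "y": 0, "z": 0, "ax": 0, "ay": 0, "az": 0}, {"x": 0, "y": 0, "z": 0, "ax": 0, "ay": 0, "az": 0}], claw=1)

```text
time_s: 17.8
tool_pos: [0.5626, 0.2737, 0.0091]
tool_rot: [180.0, -0.0, 90.0]
force: [-0.2, -0.5, 0.7]
grip_width: 0.0817
grasp_force: 0.0
```

Request:
jog_arm(motion=[{"x": 0, "y": 0, "z": -2, "ax": 0, "ay": 0, "az": 0}, {"x": 0, "y": 0, "z": -4, "ax": 0, "ay": 0, "az": 0}, {"x": 0, "y": 0, "z": -5, "ax": 0, "ay": 0, "az": 0}, {"x": 0, "y": 0, "z": -5, "ax": 0, "ay": 0, "az": 0}, {"x": 0, "y": 0, "z": -5, "ax": 0, "ay": 0, "az": 0}])

```text
time_s: 18.3
tool_pos: [0.5623, 0.2734, 0.2211]
tool_rot: [180.0, -0.0, 90.0]
force: [0.9, 0.5, 0.6]
grip_width: 0.0871
grasp_force: 0.0
```

Orange is down. Moving to the denture, at about (0.352, -0.281), for a look.

Request:
jog_arm(motion=[{"x": -4.5, "y": -1.7, "z": 0, "ax": 0, "ay": 0, "az": 0}, {"x": -4.5, "y": -1.7, "z": 0, "ax": 0, "ay": 0, "az": 0}, {"x": -4.5, "y": -1.7, "z": 0, "ax": 0, "ay": 0, "az": 0}, {"x": -4.5, "y": -1.7, "z": 0, "ax": 0, "ay": 0, "az": 0}, {"x": -4.5, "y": -1.2, "z": 0, "ax": 0, "ay": 0, "az": 0}])

```text
time_s: 18.8
tool_pos: [0.4813, 0.047, 0.2191]
tool_rot: [180.0, -0.1, 90.0]
force: [1.1, -0.8, -0.1]
grip_width: 0.0868
grasp_force: 0.0
```

Request:
jog_arm(motion=[{"x": -4.5, "y": -1, "z": 0, "ax": 0, "ay": 0, "az": 0}, {"x": -4.5, "y": -1, "z": 0, "ax": 0, "ay": 0, "az": 0}, {"x": -4.5, "y": -1, "z": 0, "ax": 0, "ay": 0, "az": 0}, {"x": -4.5, "y": -1, "z": 0, "ax": 0, "ay": 0, "az": 0}, {"x": -4.5, "y": -1.5, "z": 0, "ax": 0, "ay": 0, "az": 0}])

```text
time_s: 19.3
tool_pos: [0.427, -0.1781, 0.2193]
tool_rot: [179.9, -0.0, 90.0]
force: [0.5, -0.5, -0.1]
grip_width: 0.0867
grasp_force: 0.0
```

Request:
jog_arm(motion=[{"x": -4.5, "y": -2, "z": 0, "ax": 0, "ay": 0, "az": 0}, {"x": -4.3, "y": -2, "z": 0, "ax": 0, "ay": 0, "az": 0}, {"x": 0, "y": -2, "z": 0, "ax": 0, "ay": 0, "az": 0}, {"x": 0, "y": 0, "z": 0, "ax": 0, "ay": 0, "az": 0}, {"x": 0, "y": 0, "z": 0, "ax": 0, "ay": 0, "az": 0}])

```text
time_s: 19.8
tool_pos: [0.3678, -0.2639, 0.2192]
tool_rot: [179.9, -0.1, 90.0]
force: [-0.1, 0.3, 0.5]
grip_width: 0.087
grasp_force: 0.0
```

```bash
python3 look.py d1 0.352 -0.281 0.08 0.01
```

```text
[ 0.3678 -0.2639  0.2192] [ 1.799e+02 -1.000e-01  9.000e+01] [-21. -12.  48. 111.   9.  77.  24.]
m/px 0.00028571428571428574
```

View pics/d1.png

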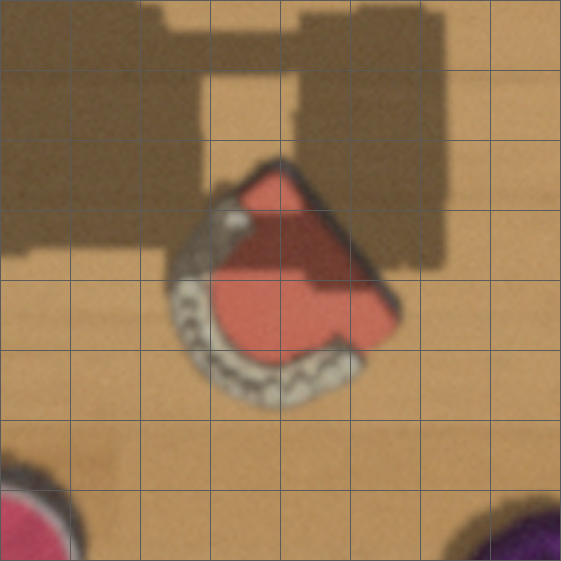

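The denture's flat edge runs from (283,158) to (402,310). That puts its centre at about (0.350, -0.2835), gripper yaw 128°. The pink dish at lower left clears the fingers.

Request:
jog_arm(motion=[{"x": -2, "y": -1.8, "z": 2, "ax": 0, "ay": 0, "az": 0}, {"x": 0, "y": 0, "z": 3, "ax": 0, "ay": 0, "az": -8.5}, {"x": 0, "y": 0, "z": 3, "ax": 0, "ay": 0, "az": -8.5}, {"x": 0, "y": 0, "z": 3, "ax": 0, "ay": 0, "az": -8.5}, {"x": 0, "y": 0, "z": 2, "ax": 0, "ay": 0, "az": -8.5}])

```text
time_s: 20.35
tool_pos: [0.3498, -0.283, 0.0874]
tool_rot: [-179.9, -0.0, 124.5]
force: [-0.6, 0.2, -0.0]
grip_width: 0.087
grasp_force: 0.0
```

Request:
jog_arm(motion=[{"x": 0, "y": 0, "z": 1, "ax": 0, "ay": 0, "az": -4}, {"x": 0, "y": 0, "z": 0, "ax": 0, "ay": 0, "az": 0}, {"x": 0, "y": 0, "z": 0, "ax": 0, "ay": 0, "az": 0}, {"x": 0, "y": 0, "z": 0, "ax": 0, "ay": 0, "az": 0}, {"x": 0, "y": 0, "z": 0, "ax": 0, "ay": 0, "az": 0}])

```text
time_s: 20.85
tool_pos: [0.3502, -0.2845, 0.0797]
tool_rot: [179.9, 0.1, 128.0]
force: [-0.7, -0.0, -1.1]
grip_width: 0.0872
grasp_force: 0.0
```

```bash
python3 look.py d2 0.35 -0.2835 0.08 0.01
```

```text
[ 0.3502 -0.2845  0.0797] [1.799e+02 1.000e-01 1.280e+02] [-25.  -0.  62. 122.   0.  58.  75.]
m/px 0.00028571428571428574
```

View pics/d2_raw.png

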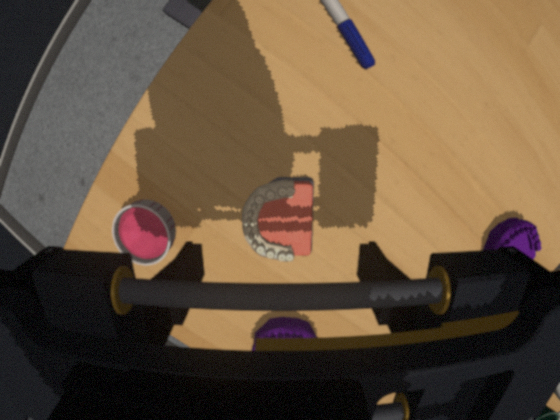

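The denture is square to the fingers and centred, columns 243 to 313. Descending.

Request:
jog_arm(motion=[{"x": 0, "y": 0, "z": 2, "ax": 0, "ay": 0, "az": 0}, {"x": 0, "y": 0, "z": 3, "ax": 0, "ay": 0, "az": 0}, {"x": 0, "y": 0, "z": 2, "ax": 0, "ay": 0, "az": 0}, {"x": 0, "y": 0, "z": 0.4, "ax": 0, "ay": 0, "az": 0}, {"x": 0, "y": 0, "z": 0, "ax": 0, "ay": 0, "az": 0}])

```text
time_s: 21.4
tool_pos: [0.349, -0.2845, 0.0051]
tool_rot: [-179.9, -0.0, 128.0]
force: [0.7, -0.8, 1.2]
grip_width: 0.087
grasp_force: 0.0
```

Request:
jog_arm(motion=[{"x": 0, "y": 0, "z": 0, "ax": 0, "ay": 0, "az": 0}, {"x": 0, "y": 0, "z": 0, "ax": 0, "ay": 0, "az": 0}, {"x": 0, "y": 0, "z": 0, "ax": 0, "ay": 0, "az": 0}, {"x": 0, "y": 0, "z": 0, "ax": 0, "ay": 0, "az": 0}, {"x": 0, "y": 0, "z": 0, "ax": 0, "ay": 0, "az": 0}], claw=0.5)

```text
time_s: 21.9
tool_pos: [0.3497, -0.2843, 0.0053]
tool_rot: [180.0, 0.0, 128.0]
force: [0.0, 0.3, -1.0]
grip_width: 0.0661
grasp_force: 0.0
```

Request:
jog_arm(motion=[{"x": 0, "y": 0, "z": 0.3, "ax": 0, "ay": 0, "az": 0}, {"x": 0, "y": 0, "z": 0, "ax": 0, "ay": 0, "az": 0}, {"x": 0, "y": 0, "z": 0, "ax": 0, "ay": 0, "az": 0}, {"x": 0, "y": 0, "z": 0, "ax": 0, "ay": 0, "az": 0}, {"x": 0, "y": 0, "z": 0, "ax": 0, "ay": 0, "az": 0}], claw=-1, squeeze=15)

```text
time_s: 22.4
tool_pos: [0.3493, -0.2843, 0.002]
tool_rot: [-180.0, -0.0, 128.0]
force: [-0.6, -0.5, 0.1]
grip_width: 0.0488
grasp_force: 14.9
```

Request:
jog_arm(motion=[{"x": 0, "y": 0, "z": 0, "ax": 0, "ay": 0, "az": 0}, {"x": 0, "y": 0, "z": 0, "ax": 0, "ay": 0, "az": 0}, {"x": 0, "y": 0, "z": -0.5, "ax": 0, "ay": 0, "az": 0}, {"x": 0, "y": 0, "z": -1.5, "ax": 0, "ay": 0, "az": 0}, {"x": 0, "y": 0, "z": 0, "ax": 0, "ay": 0, "az": 0}])

```text
time_s: 22.9
tool_pos: [0.3506, -0.2851, 0.0234]
tool_rot: [179.9, 0.1, 128.0]
force: [0.4, -0.5, -1.6]
grip_width: 0.0491
grasp_force: 14.9
```

Request:
jog_arm(motion=[{"x": 0, "y": 0, "z": -4, "ax": 0, "ay": 0, "az": 0}, {"x": 0, "y": 0, "z": -4.5, "ax": 0, "ay": 0, "az": 8.5}, {"x": 0, "y": 0, "z": -4.5, "ax": 0, "ay": 0, "az": 8.5}, {"x": 0, "y": 0, "z": -4.5, "ax": 0, "ay": 0, "az": 8.5}, {"x": 0, "y": 0, "z": -3, "ax": 0, "ay": 0, "az": 8.5}])

```text
time_s: 23.4
tool_pos: [0.3515, -0.283, 0.2133]
tool_rot: [179.7, -0.2, 97.1]
force: [1.5, -0.7, -0.1]
grip_width: 0.0486
grasp_force: 14.9
```

Request:
jog_arm(motion=[{"x": 0, "y": 0, "z": 0, "ax": 0, "ay": 0, "az": 4}, {"x": 3.3, "y": 2.1, "z": 0, "ax": 0, "ay": 0, "az": 0}, {"x": 4.2, "y": 2.1, "z": 0, "ax": 0, "ay": 0, "az": 0}, {"x": 4.2, "y": 2.1, "z": 0, "ax": 0, "ay": 0, "az": 0}, {"x": 4.2, "y": 2.1, "z": 0, "ax": 0, "ay": 0, "az": 0}])

```text
time_s: 23.9
tool_pos: [0.4255, -0.1174, 0.2106]
tool_rot: [180.0, -0.2, 93.3]
force: [1.0, -0.2, -0.8]
grip_width: 0.0491
grasp_force: 14.9
```

Request:
jog_arm(motion=[{"x": 4.2, "y": 2, "z": 0, "ax": 0, "ay": 0, "az": 0}, {"x": 4.2, "y": 2, "z": 0, "ax": 0, "ay": 0, "az": 0}, {"x": 4.2, "y": 2, "z": 0, "ax": 0, "ay": 0, "az": 0}, {"x": 4.2, "y": 2, "z": 0, "ax": 0, "ay": 0, "az": 0}, {"x": 4.2, "y": 2, "z": 0, "ax": 0, "ay": 0, "az": 0}])

```text
time_s: 24.4
tool_pos: [0.513, 0.0983, 0.211]
tool_rot: [-180.0, -0.2, 93.4]
force: [1.0, -0.4, -0.5]
grip_width: 0.0492
grasp_force: 14.9
```

Request:
jog_arm(motion=[{"x": 4, "y": 2, "z": 0, "ax": 0, "ay": 0, "az": 0}, {"x": 2, "y": 0.6, "z": 0, "ax": 0, "ay": 0, "az": 0}, {"x": 0, "y": 0, "z": 0, "ax": 0, "ay": 0, "az": 0}, {"x": 0, "y": 0, "z": 0, "ax": 0, "ay": 0, "az": 0}, {"x": 0, "y": 0, "z": 0, "ax": 0, "ay": 0, "az": 0}])

```text
time_s: 24.9
tool_pos: [0.5351, 0.1554, 0.2116]
tool_rot: [-180.0, -0.1, 93.2]
force: [-0.2, -0.1, -0.3]
grip_width: 0.049
grasp_force: 14.9
```

Request:
jog_arm(motion=[{"x": -1.3, "y": 2.5, "z": 2, "ax": 0, "ay": 0, "az": 0}, {"x": 0, "y": 0, "z": 4, "ax": 0, "ay": 0, "az": 0}, {"x": 0, "y": 0, "z": 4, "ax": 0, "ay": 0, "az": 0}, {"x": 0, "y": 0, "z": 4, "ax": 0, "ay": 0, "az": 0}, {"x": 0, "y": 0, "z": 2, "ax": 0, "ay": 0, "az": 0}])

```text
time_s: 25.4
tool_pos: [0.5585, 0.1439, 0.0486]
tool_rot: [-179.8, -0.1, 93.2]
force: [-0.3, -0.7, -0.1]
grip_width: 0.049
grasp_force: 14.9
```

Request:
jog_arm(motion=[{"x": 0, "y": 0, "z": 1, "ax": 0, "ay": 0, "az": 0}, {"x": 0, "y": 0, "z": 1, "ax": 0, "ay": 0, "az": 0}, {"x": 0, "y": 0, "z": 0, "ax": 0, "ay": 0, "az": 0}, {"x": 0, "y": 0, "z": 0, "ax": 0, "ay": 0, "az": 0}, {"x": 0, "y": 0, "z": 0, "ax": 0, "ay": 0, "az": 0}])

```text
time_s: 25.9
tool_pos: [0.5619, 0.1469, 0.033]
tool_rot: [179.9, -0.2, 93.3]
force: [0.0, 0.5, -0.7]
grip_width: 0.0488
grasp_force: 14.9
```

Request:
jog_arm(motion=[{"x": -0.2, "y": 0, "z": 1, "ax": 0, "ay": 0, "az": 0}, {"x": 0, "y": 0, "z": 0.7, "ax": 0, "ay": 0, "az": 0}, {"x": 0, "y": 0, "z": 0.4, "ax": 0, "ay": 0, "az": 0}, {"x": 0, "y": 0, "z": 0.2, "ax": 0, "ay": 0, "az": 0}, {"x": 0, "y": 0, "z": 0, "ax": 0, "ay": 0, "az": 0}])

```text
time_s: 26.4
tool_pos: [0.5608, 0.1447, 0.0083]
tool_rot: [-180.0, -0.2, 93.3]
force: [-0.3, 0.6, -1.2]
grip_width: 0.0493
grasp_force: 14.9
```

Request:
jog_arm(motion=[{"x": 0, "y": 0, "z": 0.1, "ax": 0, "ay": 0, "az": 0}, {"x": 0, "y": 0, "z": 0.1, "ax": 0, "ay": 0, "az": 0}, {"x": 0, "y": 0, "z": 0, "ax": 0, "ay": 0, "az": 0}, {"x": 0, "y": 0, "z": 0, "ax": 0, "ay": 0, "az": 0}, {"x": 0, "y": 0, "z": 0, "ax": 0, "ay": 0, "az": 0}])

```text
time_s: 26.9
tool_pos: [0.5613, 0.1448, 0.0078]
tool_rot: [180.0, -0.2, 93.3]
force: [-3.5, -0.1, 6.7]
grip_width: 0.0495
grasp_force: 15.2
```

Contact made. Releasing and lifting.

Request:
jog_arm(motion=[{"x": 0, "y": 0, "z": -0.1, "ax": 0, "ay": 0, "az": 0}, {"x": 0, "y": 0, "z": 0, "ax": 0, "ay": 0, "az": 0}, {"x": 0, "y": 0, "z": 0, "ax": 0, "ay": 0, "az": 0}, {"x": 0, "y": 0, "z": 0, "ax": 0, "ay": 0, "az": 0}, {"x": 0, "y": 0, "z": 0, "ax": 0, "ay": 0, "az": 0}], claw=1)

```text
time_s: 27.4
tool_pos: [0.5609, 0.1447, 0.0075]
tool_rot: [-180.0, -0.2, 93.3]
force: [-0.2, -0.2, 0.3]
grip_width: 0.0807
grasp_force: 0.0
```

Request:
jog_arm(motion=[{"x": 0, "y": 0, "z": -2, "ax": 0, "ay": 0, "az": 0}, {"x": 0, "y": 0, "z": -4, "ax": 0, "ay": 0, "az": 0}, {"x": 0, "y": 0, "z": -5, "ax": 0, "ay": 0, "az": 0}, {"x": 0, "y": 0, "z": -5, "ax": 0, "ay": 0, "az": 0}, {"x": 0, "y": 0, "z": -5, "ax": 0, "ay": 0, "az": 0}])

```text
time_s: 27.9
tool_pos: [0.5606, 0.1439, 0.2196]
tool_rot: [180.0, -0.2, 93.3]
force: [1.0, 1.4, -0.5]
grip_width: 0.087
grasp_force: 0.0
```

Request:
jog_arm(motion=[{"x": -4, "y": 0.4, "z": 0, "ax": 0, "ay": 0, "az": 3.3}, {"x": -4.4, "y": 0.7, "z": 0, "ax": 0, "ay": 0, "az": 0}, {"x": -4.4, "y": 0.7, "z": 0, "ax": 0, "ay": 0, "az": 0}, {"x": -4.4, "y": 0.7, "z": 0, "ax": 0, "ay": 0, "az": 0}, {"x": -4.4, "y": 0.7, "z": 0, "ax": 0, "ay": 0, "az": 0}])

```text
time_s: 28.4
tool_pos: [0.5955, -0.0732, 0.2171]
tool_rot: [180.0, -0.2, 90.1]
force: [0.1, -0.1, -0.3]
grip_width: 0.0873
grasp_force: 0.0
```

Request:
jog_arm(motion=[{"x": -4.4, "y": 0.7, "z": 0, "ax": 0, "ay": 0, "az": 0}, {"x": -4.4, "y": 0.7, "z": 0, "ax": 0, "ay": 0, "az": 0}, {"x": -4.4, "y": 0.7, "z": 0, "ax": 0, "ay": 0, "az": 0}, {"x": -4.4, "y": 0.7, "z": 0, "ax": 0, "ay": 0, "az": 0}, {"x": -4, "y": 0.5, "z": 0, "ax": 0, "ay": 0, "az": 0}])

```text
time_s: 28.9
tool_pos: [0.6286, -0.2897, 0.216]
tool_rot: [-180.0, -0.2, 90.0]
force: [1.0, 0.9, 0.9]
grip_width: 0.0871
grasp_force: 0.0
```

Request:
jog_arm(motion=[{"x": 0, "y": 0, "z": 0, "ax": 0, "ay": 0, "az": 0}, {"x": 0, "y": 0, "z": 0, "ax": 0, "ay": 0, "az": 0}, {"x": 0, "y": 0, "z": 0, "ax": 0, "ay": 0, "az": 0}, {"x": 0, "y": 0, "z": 0, "ax": 0, "ay": 0, "az": 0}, {"x": 0, "y": 0, "z": 0, "ax": 0, "ay": 0, "az": 0}])

```text
time_s: 29.4
tool_pos: [0.6292, -0.2857, 0.2165]
tool_rot: [180.0, -0.2, 90.2]
force: [-0.1, 0.1, 0.4]
grip_width: 0.0869
grasp_force: 0.0
```

```bash
python3 look.py e1 0.626 -0.305 0.08 0.005
```

```text
[ 0.6292 -0.2857  0.2165] [180.   -0.2  90.2] [ -5.  27.  40.  78. -17.  81.  34.]
m/px 0.00028571428571428574
```

View pics/e1.png

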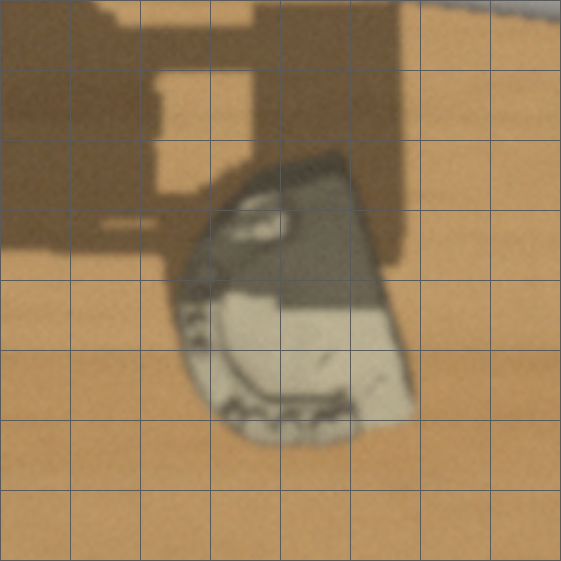

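Green's flat edge runs from (348,155) to (412,415). After correcting for height, its centre is about (0.627, -0.307), gripper yaw 104°. I'll check the bowl's clearance against the gripper body.

Run:
```python
from h import *
t=cv2.imread("pics/top0.png");h=cv2.cvtColor(t,cv2.COLOR_BGR2HSV)
c,e=tri(418,241,373,134);print(c,e)
for u,v in [(355,134),(391,134),(373,117),(373,152)]: print(onz("top",u,v,c[2]))
```

```text
[ 0.79685766 -0.31724086  0.07935614] 6.51154170147858e-05
[ 0.79632284 -0.25860507  0.07935614]
[ 0.7974535  -0.37590483  0.07935614]
[ 0.85491795 -0.31867401  0.07935614]
[ 0.7362964  -0.31578017  0.07935614]
```

Request:
jog_arm(motion=[{"x": -2.1, "y": -0.2, "z": 1, "ax": 0, "ay": 0, "az": 0}, {"x": 0, "y": 0, "z": 2, "ax": 0, "ay": 0, "az": -7}, {"x": 0, "y": 0, "z": 3, "ax": 0, "ay": 0, "az": -7}, {"x": 0, "y": 0, "z": 3, "ax": 0, "ay": 0, "az": 0}, {"x": 0, "y": 0, "z": 2, "ax": 0, "ay": 0, "az": 0}])

```text
time_s: 29.95
tool_pos: [0.626, -0.3068, 0.1041]
tool_rot: [-180.0, -0.3, 104.1]
force: [0.0, 0.3, 0.5]
grip_width: 0.0868
grasp_force: 0.0
```

The bowl rim is 11 mm or more clear. Descending to z about 0.011.

Request:
jog_arm(motion=[{"x": 0, "y": 0, "z": 2, "ax": 0, "ay": 0, "az": 0}, {"x": 0, "y": 0, "z": 3, "ax": 0, "ay": 0, "az": 0}, {"x": 0, "y": 0, "z": 2.5, "ax": 0, "ay": 0, "az": 0}, {"x": 0, "y": 0, "z": 1, "ax": 0, "ay": 0, "az": 0}, {"x": 0, "y": 0, "z": 0, "ax": 0, "ay": 0, "az": 0}])

```text
time_s: 30.45
tool_pos: [0.6258, -0.3068, 0.0198]
tool_rot: [-179.9, -0.3, 104.1]
force: [-0.4, -0.0, -0.1]
grip_width: 0.0868
grasp_force: 0.0
```

Request:
jog_arm(motion=[{"x": 0, "y": 0, "z": 0.4, "ax": 0, "ay": 0, "az": 0}, {"x": 0, "y": 0, "z": 0, "ax": 0, "ay": 0, "az": 0}, {"x": 0, "y": 0, "z": 0, "ax": 0, "ay": 0, "az": 0}, {"x": 0, "y": 0, "z": 0, "ax": 0, "ay": 0, "az": 0}, {"x": 0, "y": 0, "z": 0, "ax": 0, "ay": 0, "az": 0}], claw=-1, squeeze=30)

```text
time_s: 30.95
tool_pos: [0.6269, -0.3081, 0.0179]
tool_rot: [179.9, -0.1, 104.0]
force: [1.1, -0.1, 0.6]
grip_width: 0.0549
grasp_force: 0.1
```

Request:
jog_arm(motion=[{"x": 0, "y": 0, "z": 0, "ax": 0, "ay": 0, "az": 0}, {"x": 0, "y": 0, "z": 0, "ax": 0, "ay": 0, "az": 0}, {"x": 0, "y": 0, "z": 0, "ax": 0, "ay": 0, "az": 0}, {"x": 0, "y": 0, "z": 0, "ax": 0, "ay": 0, "az": 0}, {"x": 0, "y": 0, "z": 0, "ax": 0, "ay": 0, "az": 0}])

```text
time_s: 31.45
tool_pos: [0.6271, -0.308, 0.0178]
tool_rot: [179.9, -0.1, 104.0]
force: [0.7, 0.6, 4.3]
grip_width: 0.0509
grasp_force: 30.0
```

Gripped a bit high, so I'll re-grip 7 mm lower.

Request:
jog_arm(motion=[{"x": 0, "y": 0, "z": 0, "ax": 0, "ay": 0, "az": 0}, {"x": 0, "y": 0, "z": 0, "ax": 0, "ay": 0, "az": 0}, {"x": 0, "y": 0, "z": 0.4, "ax": 0, "ay": 0, "az": 0}, {"x": 0, "y": 0, "z": 0.4, "ax": 0, "ay": 0, "az": 0}, {"x": 0, "y": 0, "z": 0, "ax": 0, "ay": 0, "az": 0}], claw=0.6)

```text
time_s: 31.95
tool_pos: [0.6257, -0.3075, 0.0078]
tool_rot: [-179.9, -0.3, 104.0]
force: [-1.0, -0.4, -0.8]
grip_width: 0.0693
grasp_force: 0.0
```

Request:
jog_arm(motion=[{"x": 0, "y": 0, "z": 0, "ax": 0, "ay": 0, "az": 0}, {"x": 0, "y": 0, "z": 0, "ax": 0, "ay": 0, "az": 0}, {"x": 0, "y": 0, "z": 0, "ax": 0, "ay": 0, "az": 0}, {"x": 0, "y": 0, "z": 0, "ax": 0, "ay": 0, "az": 0}, {"x": 0, "y": 0, "z": 0, "ax": 0, "ay": 0, "az": 0}], claw=-1)

```text
time_s: 32.45
tool_pos: [0.6267, -0.308, 0.0094]
tool_rot: [179.9, -0.2, 104.0]
force: [0.1, -0.3, -0.9]
grip_width: 0.0515
grasp_force: 29.8
```

Request:
jog_arm(motion=[{"x": 0, "y": 0, "z": 0, "ax": 0, "ay": 0, "az": 0}, {"x": 0, "y": 0, "z": 0, "ax": 0, "ay": 0, "az": 0}, {"x": 0, "y": 0, "z": -0.5, "ax": 0, "ay": 0, "az": 0}, {"x": 0, "y": 0, "z": -1.5, "ax": 0, "ay": 0, "az": 0}, {"x": 0, "y": 0, "z": 0, "ax": 0, "ay": 0, "az": 0}])

```text
time_s: 32.95
tool_pos: [0.6281, -0.3091, 0.0322]
tool_rot: [179.8, -0.0, 104.0]
force: [1.0, -0.1, -0.2]
grip_width: 0.0516
grasp_force: 29.8
```

Held. Carrying it to white at (0.4375, 0.1175).

Request:
jog_arm(motion=[{"x": 0, "y": 0, "z": -4, "ax": 0, "ay": 0, "az": 0}, {"x": 0, "y": 0, "z": -4.5, "ax": 0, "ay": 0, "az": 0}, {"x": 0, "y": 0, "z": -4.5, "ax": 0, "ay": 0, "az": 7}, {"x": 0, "y": 0, "z": -4.5, "ax": 0, "ay": 0, "az": 7}, {"x": 0, "y": 0, "z": -3.5, "ax": 0, "ay": 0, "az": 0}])

```text
time_s: 33.45
tool_pos: [0.627, -0.3091, 0.2431]
tool_rot: [179.8, -0.1, 89.9]
force: [0.6, 0.4, -0.6]
grip_width: 0.0518
grasp_force: 29.8
```

Request:
jog_arm(motion=[{"x": 3, "y": -1.5, "z": 0, "ax": 0, "ay": 0, "az": 0}, {"x": 4.2, "y": -1.9, "z": 0, "ax": 0, "ay": 0, "az": 0}, {"x": 4.2, "y": -1.9, "z": 0, "ax": 0, "ay": 0, "az": 0}, {"x": 4.2, "y": -1.9, "z": 0, "ax": 0, "ay": 0, "az": 0}, {"x": 4.2, "y": -1.9, "z": 0, "ax": 0, "ay": 0, "az": 0}])

```text
time_s: 33.95
tool_pos: [0.5345, -0.1093, 0.2401]
tool_rot: [180.0, -0.2, 90.0]
force: [0.4, 0.6, -1.3]
grip_width: 0.0517
grasp_force: 29.8
```

Request:
jog_arm(motion=[{"x": 4.2, "y": -1.9, "z": 0, "ax": 0, "ay": 0, "az": 0}, {"x": 4.2, "y": -1.9, "z": 0, "ax": 0, "ay": 0, "az": 0}, {"x": 4.2, "y": -1.9, "z": 0, "ax": 0, "ay": 0, "az": 0}, {"x": 4.2, "y": -1.9, "z": 0, "ax": 0, "ay": 0, "az": 0}, {"x": 4.2, "y": -1.9, "z": 0, "ax": 0, "ay": 0, "az": 0}])

```text
time_s: 34.45
tool_pos: [0.4393, 0.1005, 0.2412]
tool_rot: [179.9, -0.3, 90.0]
force: [1.2, -0.0, -1.0]
grip_width: 0.0517
grasp_force: 29.8
```

Request:
jog_arm(motion=[{"x": 1.8, "y": -0.4, "z": 0, "ax": 0, "ay": 0, "az": 0}, {"x": 0, "y": 0, "z": 0, "ax": 0, "ay": 0, "az": 0}, {"x": 0, "y": 0, "z": 0, "ax": 0, "ay": 0, "az": 0}, {"x": 0, "y": 0, "z": 0, "ax": 0, "ay": 0, "az": 0}, {"x": 0, "y": 0, "z": 0, "ax": 0, "ay": 0, "az": 0}])

```text
time_s: 34.95
tool_pos: [0.4368, 0.1157, 0.2406]
tool_rot: [180.0, -0.2, 89.9]
force: [0.1, 0.0, -1.7]
grip_width: 0.0516
grasp_force: 29.8
```

Request:
jog_arm(motion=[{"x": 0.2, "y": 0.1, "z": 3, "ax": 0, "ay": 0, "az": 0}, {"x": 0, "y": 0, "z": 4.5, "ax": 0, "ay": 0, "az": 0}, {"x": 0, "y": 0, "z": 4.5, "ax": 0, "ay": 0, "az": 0}, {"x": 0, "y": 0, "z": 4.5, "ax": 0, "ay": 0, "az": 0}, {"x": 0, "y": 0, "z": 2, "ax": 0, "ay": 0, "az": 0}])

```text
time_s: 35.45
tool_pos: [0.4348, 0.1176, 0.0518]
tool_rot: [-179.7, -0.0, 89.9]
force: [0.4, 0.8, -1.3]
grip_width: 0.0519
grasp_force: 29.8
```

Request:
jog_arm(motion=[{"x": 0, "y": 0, "z": 1, "ax": 0, "ay": 0, "az": 0}, {"x": 0, "y": 0, "z": 0.7, "ax": 0, "ay": 0, "az": 0}, {"x": 0, "y": 0, "z": 0, "ax": 0, "ay": 0, "az": 0}, {"x": 0, "y": 0, "z": 0, "ax": 0, "ay": 0, "az": 0}, {"x": 0, "y": 0, "z": 0, "ax": 0, "ay": 0, "az": 0}])

```text
time_s: 35.95
tool_pos: [0.4384, 0.1203, 0.0398]
tool_rot: [179.9, -0.2, 90.0]
force: [-0.8, 1.3, 0.1]
grip_width: 0.0515
grasp_force: 29.8
```

Request:
jog_arm(motion=[{"x": -0.2, "y": 0, "z": 1, "ax": 0, "ay": 0, "az": 0}, {"x": 0, "y": 0, "z": 0.6, "ax": 0, "ay": 0, "az": 0}, {"x": 0, "y": 0, "z": 0.4, "ax": 0, "ay": 0, "az": 0}, {"x": 0, "y": 0, "z": 0.2, "ax": 0, "ay": 0, "az": 0}, {"x": 0, "y": 0, "z": 0.1, "ax": 0, "ay": 0, "az": 0}])

```text
time_s: 36.45
tool_pos: [0.437, 0.1178, 0.0152]
tool_rot: [-179.9, -0.2, 90.0]
force: [-2.5, -0.6, 5.7]
grip_width: 0.0518
grasp_force: 29.9
```

Request:
jog_arm(motion=[{"x": 0, "y": 0, "z": 0.1, "ax": 0, "ay": 0, "az": 0}, {"x": 0, "y": 0, "z": 0.1, "ax": 0, "ay": 0, "az": 0}, {"x": 0, "y": 0, "z": 0, "ax": 0, "ay": 0, "az": 0}, {"x": 0, "y": 0, "z": 0, "ax": 0, "ay": 0, "az": 0}, {"x": 0, "y": 0, "z": 0, "ax": 0, "ay": 0, "az": 0}])

```text
time_s: 36.95
tool_pos: [0.437, 0.1178, 0.0152]
tool_rot: [-179.9, -0.2, 90.0]
force: [-6.3, -1.7, 16.7]
grip_width: 0.052
grasp_force: 30.0
```

Request:
jog_arm(motion=[{"x": 0, "y": 0, "z": -0.2, "ax": 0, "ay": 0, "az": 0}, {"x": 0, "y": 0, "z": 0, "ax": 0, "ay": 0, "az": 0}, {"x": 0, "y": 0, "z": 0, "ax": 0, "ay": 0, "az": 0}, {"x": 0, "y": 0, "z": 0, "ax": 0, "ay": 0, "az": 0}, {"x": 0, "y": 0, "z": 0, "ax": 0, "ay": 0, "az": 0}], claw=1)

```text
time_s: 37.45
tool_pos: [0.4372, 0.1179, 0.0154]
tool_rot: [-180.0, -0.2, 90.0]
force: [0.8, -0.4, 0.3]
grip_width: 0.0825
grasp_force: 0.0
```

Request:
jog_arm(motion=[{"x": 0, "y": 0, "z": -2, "ax": 0, "ay": 0, "az": 0}, {"x": 0, "y": 0, "z": -4, "ax": 0, "ay": 0, "az": 0}, {"x": 0, "y": 0, "z": -5, "ax": 0, "ay": 0, "az": 0}, {"x": 0, "y": 0, "z": -5, "ax": 0, "ay": 0, "az": 0}, {"x": 0, "y": 0, "z": -5, "ax": 0, "ay": 0, "az": 0}])

```text
time_s: 37.95
tool_pos: [0.4369, 0.117, 0.2275]
tool_rot: [-180.0, -0.2, 90.0]
force: [1.0, 0.5, 0.4]
grip_width: 0.0868
grasp_force: 0.0
```

Request:
jog_arm(motion=[{"x": -1, "y": 0, "z": -3, "ax": 0, "ay": 0, "az": 0}, {"x": -3, "y": 0, "z": -3, "ax": 0, "ay": 0, "az": 0}, {"x": 0, "y": 0, "z": 0, "ax": 0, "ay": 0, "az": 0}, {"x": 0, "y": 0, "z": 0, "ax": 0, "ay": 0, "az": 0}, {"x": 0, "y": 0, "z": 0, "ax": 0, "ay": 0, "az": 0}])

```text
time_s: 38.45
tool_pos: [0.4366, 0.0777, 0.2842]
tool_rot: [-179.9, -0.2, 90.1]
force: [-0.2, 0.2, 0.0]
grip_width: 0.0868
grasp_force: 0.0
```

```bash
python3 look.py f1 0.5 0.19 0.14 0.006
python3 - <<'E'
from h import *
cv2.imwrite("pics/top9.png",env.read_camera("top")[:,:,::-1])
E
```

```text
[0.4366 0.0777 0.2842] [-179.9   -0.2   90.1] [-41. -10.  24. 106.   4.  84. -17.]
m/px 0.0005
```

View pics/f1.png

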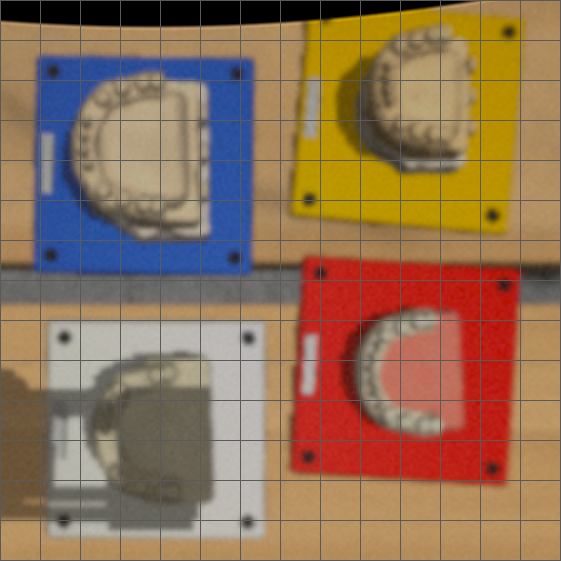

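All four pieces stand upright near their plate centres, measured in the rectified view with height correction:

| Piece | Piece centre (px) | Plate centre (px) | Offset |
|---|---|---|---|
| Buff on blue | (144,167) | (144,165) | about 1 mm |
| Orange on yellow | (409,111) | (408,123) | about 6 mm |
| Denture on red | (399,372) | (405,371) | about 3 mm |
| Green on white | (154,424) | (157,430) | about 3 mm |

All are inside 15 mm, and the arm is clear, so I'm handing in.

```bash
python3 -c "
from cell import env
print(env.sign_off())"
```

```text
the job is handed in; nothing more can be done
None
```

The job is handed in: by my last camera check all four pieces stand upright on their own plates, about 1 to 6 mm from centre (limit 15 mm), at about 38 s of the 131 s allowed; I never went near the cone but did not re-measure it, and the sign-off gave no verdict.

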